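Bind the stock tally boards and find the knob that fits

TASK

Bind the stock tally boards: thread every board that is there over both pins of the binder base, lay the metal clamp bar over the pins on top of them, then try the black knobs from the tray on the threaded stud until you find the one that screws all the way down flat against the bar, and leave it there. The knobs that do not enter or that bind early go back to stand in the tray; do not disturb the jar, the cup or the carton.

Things in the scene. Friction and masses are not known exactly. Their poses are not given: they have to be found in the camera images.
- binder: Fixed grey base plate 84 (x) x 150 (y) x 12 mm high, origin at the centre of its underside. Two steel pins, 8 mm in diameter, stand at its own y = +50 and -50 mm and end 43 mm above the table. Midway between them, at the origin, stands the steel threaded stud, 24 mm in diameter over the threads, tapered at the tip, its top 57 mm above the table.
- stud_top (a point): Centre of the stud's top face; axes as the binder's. The thread is right-handed (a knob goes down when turned clockwise seen from above), coarse, two starts: 20 mm of travel per turn (3.2 mm per rad), ridges 4 mm thick, about 2 mm axial play. The thread starts are at the top, on the binder's own +x and -x sides.
- board1: Plywood tally board, 60 (x) x 130 (y) x 5 mm thick (all boards are alike, 40 g), lying flat on the table; origin at the centre of its underside. It has 12 mm square holes for the pins at its own y = +50 and -50 mm and a 36 mm square opening in the middle that clears the stud. Three or four boards are there, a missing one is absent (None from the start).
- board2: Plywood tally board, 60 (x) x 130 (y) x 5 mm thick (all boards are alike, 40 g), lying flat on the table; origin at the centre of its underside. It has 12 mm square holes for the pins at its own y = +50 and -50 mm and a 36 mm square opening in the middle that clears the stud. Three or four boards are there, a missing one is absent (None from the start).
- board3: Plywood tally board, 60 (x) x 130 (y) x 5 mm thick (all boards are alike, 40 g), lying flat on the table; origin at the centre of its underside. It has 12 mm square holes for the pins at its own y = +50 and -50 mm and a 36 mm square opening in the middle that clears the stud. Three or four boards are there, a missing one is absent (None from the start).
- board4: Plywood tally board, 60 (x) x 130 (y) x 5 mm thick (all boards are alike, 40 g), lying flat on the table; origin at the centre of its underside. It has 12 mm square holes for the pins at its own y = +50 and -50 mm and a 36 mm square opening in the middle that clears the stud. Three or four boards are there, a missing one is absent (None from the start).
- clamp_bar: Aluminium clamp bar, 50 (x) x 130 (y) x 8 mm thick, 120 g, lying flat on the table; origin at the centre of its underside. 12 mm square pin holes at its own y = +50 and -50 mm and a 28 mm square opening in the middle for the stud.
- thread_start (a point): Upper end of the thread ridge on the binder's +x side, 10 mm from the axis. The right knob, set on with its x axis 0.7 rad anticlockwise of the binder's x axis, drops until its underside is 9 mm below the stud's top, then screws down; at another yaw it enters within half a turn clockwise. A wrong knob stops with its underside at most 5 mm below the stud's top, however it is turned.
- tray: Shallow blue tray, fixed, 290 (x) x 120 (y) mm, floor 4 mm thick, rim 10 mm above the table, walls 4 mm; origin at the centre of its underside.
- knob_p: Black octagonal cap, closed on top, open below, standing mouth down in the tray: 38 mm across flats (flats face its own x, y and diagonals), 33 mm high, 50 g; origin at the centre of its underside. A grey bar on top points along its own x, over a thread lug. All knobs look alike; only the thread inside differs. Three of the six are there (the others None from the start); exactly one fits.
- knob_q: Black octagonal cap, closed on top, open below, standing mouth down in the tray: 38 mm across flats (flats face its own x, y and diagonals), 33 mm high, 50 g; origin at the centre of its underside. A grey bar on top points along its own x, over a thread lug. All knobs look alike; only the thread inside differs. Three of the six are there (the others None from the start); exactly one fits.
- knob_r: Black octagonal cap, closed on top, open below, standing mouth down in the tray: 38 mm across flats (flats face its own x, y and diagonals), 33 mm high, 50 g; origin at the centre of its underside. A grey bar on top points along its own x, over a thread lug. All knobs look alike; only the thread inside differs. Three of the six are there (the others None from the start); exactly one fits.
- knob_s: Black octagonal cap, closed on top, open below, standing mouth down in the tray: 38 mm across flats (flats face its own x, y and diagonals), 33 mm high, 50 g; origin at the centre of its underside. A grey bar on top points along its own x, over a thread lug. All knobs look alike; only the thread inside differs. Three of the six are there (the others None from the start); exactly one fits.
- knob_t: Black octagonal cap, closed on top, open below, standing mouth down in the tray: 38 mm across flats (flats face its own x, y and diagonals), 33 mm high, 50 g; origin at the centre of its underside. A grey bar on top points along its own x, over a thread lug. All knobs look alike; only the thread inside differs. Three of the six are there (the others None from the start); exactly one fits.
- knob_u: Black octagonal cap, closed on top, open below, standing mouth down in the tray: 38 mm across flats (flats face its own x, y and diagonals), 33 mm high, 50 g; origin at the centre of its underside. A grey bar on top points along its own x, over a thread lug. All knobs look alike; only the thread inside differs. Three of the six are there (the others None from the start); exactly one fits.
- jar: Bystander: a jar 70 mm in diameter, 110 mm high, origin under its centre.
- cup: Bystander: a steel cup 72 mm in diameter, 85 mm high, origin under its centre.
- card_box: Bystander: a small carton 70 x 100 x 50 mm high, origin under its centre.
There are look-alikes about, which are no part of the job. Leave any orange or white look-alike of the knob_s alone. Leave any pink or red look-alike of the board4 alone.

How it is judged (in metres and radians):
On the way, in this order (a step that is already met when the one before it is completed fails the run):
1. every board lies flat over both pins of the binder (horizontal distance between each of board1, board2, board3, board4 and binder below 0.006 m and angle between the y axis of each of board1, board2, board3, board4 and the y axis of binder, either way round below 0.08 rad and angle between each of board1, board2, board3, board4's own z axis and vertical below 0.06 rad and z of each of board1, board2, board3, board4 in the frame of binder below 0.0295 m), for 0.2 s.
2. the clamp bar lies flat over both pins on top of the boards (all of step 1 and horizontal distance between clamp_bar and binder below 0.006 m and angle between the y axis of clamp_bar and the y axis of binder, either way round below 0.08 rad and angle between clamp_bar's own z axis and vertical below 0.06 rad and z of clamp_bar in the frame of binder below 0.0345 m and z of each of board1, board2, board3, board4 in the frame of clamp_bar below -0.003 m), for 0.2 s.
At the end, for the whole second after the job is handed in: All boards, then the bar, flat over both pins (within 6 mm of centre, 0.08 rad of the binder's direction, tilt under 0.06 rad); one knob screwed down to within 2.5 mm of the bar, upright, within 4 mm of the stud's axis; the other knobs upright in the tray; all at rest (all of step 2 and ((horizontal distance between knob_p and binder below 0.004 m and angle between knob_p's own z axis and vertical below 0.08 rad and z of knob_p in the frame of clamp_bar below 0.0105 m and z of knob_p in the frame of stud_top below -0.0145 m) or (horizontal distance between knob_q and binder below 0.004 m and angle between knob_q's own z axis and vertical below 0.08 rad and z of knob_q in the frame of clamp_bar below 0.0105 m and z of knob_q in the frame of stud_top below -0.0145 m) or (horizontal distance between knob_r and binder below 0.004 m and angle between knob_r's own z axis and vertical below 0.08 rad and z of knob_r in the frame of clamp_bar below 0.0105 m and z of knob_r in the frame of stud_top below -0.0145 m) or (horizontal distance between knob_s and binder below 0.004 m and angle between knob_s's own z axis and vertical below 0.08 rad and z of knob_s in the frame of clamp_bar below 0.0105 m and z of knob_s in the frame of stud_top below -0.0145 m) or (horizontal distance between knob_t and binder below 0.004 m and angle between knob_t's own z axis and vertical below 0.08 rad and z of knob_t in the frame of clamp_bar below 0.0105 m and z of knob_t in the frame of stud_top below -0.0145 m) or (horizontal distance between knob_u and binder below 0.004 m and angle between knob_u's own z axis and vertical below 0.08 rad and z of knob_u in the frame of clamp_bar below 0.0105 m and z of knob_u in the frame of stud_top below -0.0145 m)) and ((horizontal distance between knob_p and binder below 0.004 m and angle between knob_p's own z axis and vertical below 0.08 rad and z of knob_p in the frame of clamp_bar below 0.0105 m and z of knob_p in the frame of stud_top below -0.0145 m) or (x of knob_p in the frame of tray between -0.13 and 0.13 m and y of knob_p in the frame of tray between -0.045 and 0.045 m and z of knob_p in the frame of tray below 0.008 m and angle between knob_p's own z axis and vertical below 0.1 rad)) and ((horizontal distance between knob_q and binder below 0.004 m and angle between knob_q's own z axis and vertical below 0.08 rad and z of knob_q in the frame of clamp_bar below 0.0105 m and z of knob_q in the frame of stud_top below -0.0145 m) or (x of knob_q in the frame of tray between -0.13 and 0.13 m and y of knob_q in the frame of tray between -0.045 and 0.045 m and z of knob_q in the frame of tray below 0.008 m and angle between knob_q's own z axis and vertical below 0.1 rad)) and ((horizontal distance between knob_r and binder below 0.004 m and angle between knob_r's own z axis and vertical below 0.08 rad and z of knob_r in the frame of clamp_bar below 0.0105 m and z of knob_r in the frame of stud_top below -0.0145 m) or (x of knob_r in the frame of tray between -0.13 and 0.13 m and y of knob_r in the frame of tray between -0.045 and 0.045 m and z of knob_r in the frame of tray below 0.008 m and angle between knob_r's own z axis and vertical below 0.1 rad)) and ((horizontal distance between knob_s and binder below 0.004 m and angle between knob_s's own z axis and vertical below 0.08 rad and z of knob_s in the frame of clamp_bar below 0.0105 m and z of knob_s in the frame of stud_top below -0.0145 m) or (x of knob_s in the frame of tray between -0.13 and 0.13 m and y of knob_s in the frame of tray between -0.045 and 0.045 m and z of knob_s in the frame of tray below 0.008 m and angle between knob_s's own z axis and vertical below 0.1 rad)) and ((horizontal distance between knob_t and binder below 0.004 m and angle between knob_t's own z axis and vertical below 0.08 rad and z of knob_t in the frame of clamp_bar below 0.0105 m and z of knob_t in the frame of stud_top below -0.0145 m) or (x of knob_t in the frame of tray between -0.13 and 0.13 m and y of knob_t in the frame of tray between -0.045 and 0.045 m and z of knob_t in the frame of tray below 0.008 m and angle between knob_t's own z axis and vertical below 0.1 rad)) and ((horizontal distance between knob_u and binder below 0.004 m and angle between knob_u's own z axis and vertical below 0.08 rad and z of knob_u in the frame of clamp_bar below 0.0105 m and z of knob_u in the frame of stud_top below -0.0145 m) or (x of knob_u in the frame of tray between -0.13 and 0.13 m and y of knob_u in the frame of tray between -0.045 and 0.045 m and z of knob_u in the frame of tray below 0.008 m and angle between knob_u's own z axis and vertical below 0.1 rad)) and linear speed of each of board1, board2, board3, board4, knob_p, knob_q, knob_r, knob_s, knob_t, knob_u, clamp_bar below 0.02 m/s); the robot touches nothing.
It fails at once if a bystander (jar, cup or carton) was pushed more than 3 cm (distance of any of jar, cup, card_box from where it was at the start of the episode above 0.03 m).
Of board1, board2, board3, board4 only 3 to 4 are there at a start; the rules pass over those that are not, and their reading is None.
Of knob_q, knob_s only 1 to 1 are there at a start; the rules pass over those that are not, and their reading is None.
Of knob_p, knob_t only 1 to 1 are there at a start; the rules pass over those that are not, and their reading is None.
Of knob_r, knob_u only 1 to 1 are there at a start; the rules pass over those that are not, and their reading is None.
At some moment in a run one of board1, board2, board3, board4, knob_p, knob_q, knob_r, knob_s, knob_t, knob_u may be knocked a few centimetres aside while the robot is not near it.
It also fails if it takes over 210 s, if anything falls off the work surface, if the arm or the gripper's body presses on something with over 40 N, if the wrist force passes 120 N, or if a joint passes its speed limit or range.

ROBOT

A 6-joint arm with a two-finger parallel gripper is mounted at the origin on the work surface. World frame = base frame: x ahead of the robot, y to its left, z up, the work surface at z = 0. Lengths are in mm, angles in rad, forces in N, time in s.
With the tool pointing down it reaches from about 275 to 750 mm from the base axis. Payload 10.2 kg.
Tool frame: the origin (TCP) lies midway between the tips of the shut fingers; the grasp point (between the pads) lies 19 mm behind it (ctrl.tcp_to_grasp is the z of the grasp point in the tool frame, in mm); z points along the fingers, y is the direction in which the jaws open and shut (so a half turn about z gives the same grasp; the last joint's range is limited). The gripper opens to 85 mm and grips with 20 to 120 N. Pads are 22 mm wide; open, the fingers measure 114 mm over their backs; the gripper's body (76 mm by 85 mm) begins 54 mm behind the grasp point. The pads swing forward as they close: fully open they stand 13 mm farther back than shut.
Start: joints at [-1.365, 0.313, 1.498, -0, 1.331, -0.223], TCP at [218.273, -477.481, 231.294] pointing down, gripper open.
Joint ranges: [-2.94, 2.94], [-0.97, 2.17], [0.19, 2.56], [-1.23, 4.37], [0.02, 3.11], [-2.88, 2.88]. Speed limits (rad/s): [2.39, 2.39, 3.01, 3.14, 3.14, 3.14].

INTERFACE

Orientations are given as a unit quaternion [w, x, y, z].
In Python, from rig import sensors, capture, order, ctrl gives the robot as it stands. The module is installed in compiled form; this text tells all that it offers.
- The arm moves only by the tool play_rows, never from a script. Its argument "deltas" is a list of rows, each a list of 7 numbers: the shift along the world's x, y, z in units of 40 mm (1.0 is 40 mm), then the turn, a rotation vector about the world's x, y, z in units of 6 degrees (1.0 is 6 degrees), then the opening, from -1 (shut) to 1 (fully open). A call has 1 to 8 rows; each row shifts and turns the commanded pose from where the row before left it; what a row does not reach is not made up. A row lasts 1/12 s, in which the tool goes at most 41.7 mm and 7.16 degrees, less where a joint would pass 70% of its speed; a pose out of reach is approached as far as the arm can. A call is refused whole if a number of a shift passes 1 or a number of a turn 1, either way. A call with a gripper value outside its range is refused whole. The fingers move at their own pace and stop on an object; "squeeze" is the grip in N (left out, the last holds). Time passes only in rows, so rows that do not move let the fingers close. It gives the time, the measured TCP pose, the force and the opening at its end, in the units of the state.
- sensors.sense(): the state, without advancing time (a new reading comes with each control period).
- capture(name): name is "side" or "top" or "wrist"; returns a dict with "pixels" (400x640x3 uint8, red, green, blue), "z_map" (400x640 float32, mm along the optical axis (not along the pixel's ray), 0 where there is no reading), "fx", "fy", "cx", "cy" (pixels), "eye" and "rotation" of the camera in the world; the wrist camera has in their place "tool_from_camera" (4x4, takes a point from camera to tool coordinates, whose origin is the TCP and whose axes are the flange's). Camera axes: x right, y down, z forward; pixel columns grow to the right and rows downward; lengths in mm; the calibration is good to about 2 mm. A picture is of the moment at which its call begins: read the wrist's pose just before it.
- order.finish_job(): hands the job in, once; it reports no verdict.
The state is a dict: "time_s": time; "joints": joint angles; "dq": joint speeds; "tau": joint torques, N m; "eef_pos": TCP position; "ee_rot": TCP orientation; "force": force on the tool from outside, world axes, zero at the start; "wrist_torque": the same for the moment, N m; "grip_width": opening from 0.0 (shut) to 1.0 (fully open).
Only numpy, scipy, OpenCV 4.12 (cv2) and the standard library are available. Lean on these libraries where they do the work, as an engineer would, in place of code of your own. Each camera call takes 0.05 s, during which the arm holds its last target. There are 200 camera calls.

## Working session

There is one attempt and no reset: what is moved stays moved. The work goes in short steps, Python scripts to look and compute and a tool call to move; the robot and the scene stay as the last step left them, time stands still between calls to the robot, and variables do not carry over. Pictures are saved under pics/ and viewed, about 12 in all and at most 16, crops included, and the job is handed in when it is done.

Besides the shell and the picture viewer there is one more tool, called after ">>>" as a command line: name --pt "numbers of a row" for each row, then --argument value for the rest. play_rows: Moves the arm, as the interface text tells. Its arguments: {"type":"object","properties":{"deltas":{"type":"array","items":{"type":"array","items":{"type":"number"}}},"squeeze":{"type":"number"}},"required":["deltas"]}

```bash
mkdir -p pics; ls; python3 - <<'E'
from rig import sensors, capture, ctrl
import cv2,numpy as np
print(sensors.sense(), ctrl.tcp_to_grasp)
for n in("top","side"):
    c=capture(n); cv2.imwrite(f"pics/{n}0.png",c["pixels"][:,:,::-1]); np.savez(f"{n}0.npz",**c)
    print(n,c["fx"],c["fy"],c["cx"],c["cy"],c["eye"],c["rotation"])
E
```

```text
pics
{'time_s': 0.0, 'joints': array([-1.36539275e+00,  3.13459682e-01,  1.49842151e+00,  3.38560313e-05,
        1.33096971e+00, -2.23405278e-01]), 'dq': array([-0.00056324, -0.00059343, -0.00068777,  0.00177525, -0.00018307,
       -0.00087735]), 'tau': array([ 1.90163206e-03, -4.12262714e+01, -2.59743744e+01, -3.29406510e-05,
        4.12361172e-03, -1.29718777e-05]), 'eef_pos': array([ 218.23234602, -477.22765203,  230.73597351]), 'ee_rot': array([-6.28949703e-04,  9.77103949e-01,  2.12761547e-01,  2.21028911e-05]), 'force': array([-0.14492807,  0.11005888,  0.62453757]), 'wrist_torque': array([0.01582346, 0.01707161, 0.03483779]), 'grip_width': 0.9989473852013961} -18.700000000000003
top 367.3422659124191 367.3422659124191 319.8219251716119 199.74511053249608 [ 332.77084375   73.76621947 1124.65237041] [-0.0600582   0.71086359 -0.69731391  0.06942097]
side 492.17027551893835 492.17027551893835 316.4757829854121 198.94838970092837 [  467.25978177 -1072.70056883   840.3614923 ] [-0.47137202  0.88111444 -0.03732382  0.00725896]
```

View pics/top0.png

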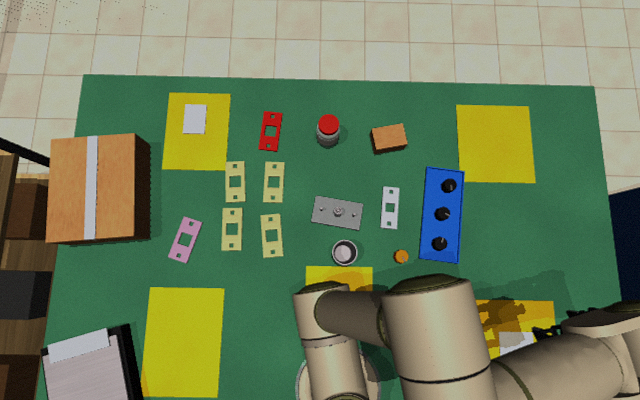

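View pics/side0.png

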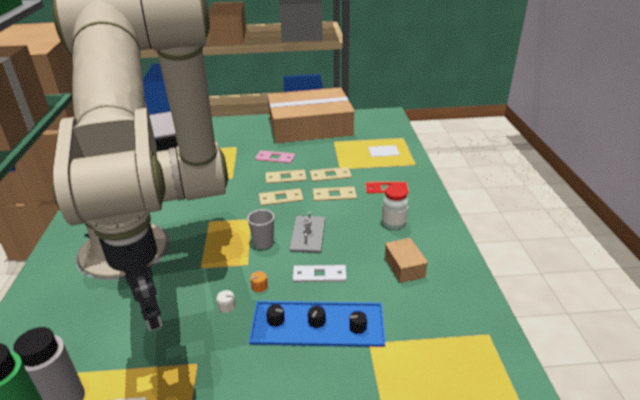

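The views show four tan boards in the top image at (235,181), (274,181), (232,229) and (271,235). The look-alikes to leave are red (270,131), pink (185,240), the orange cap (401,256), and the white cap (side view 226,300). The white bar is at (390,207), the grey binder at (338,211), and black knobs stand at (449,186), (442,214) and (440,243) in the blue tray. I choose by colour: tan, white bar and black.

```bash
cat > h.py <<'E'
import numpy as np,cv2
from scipy.spatial.transform import Rotation as R
from rig import sensors,capture
def q(v): return R.from_quat([v[1],v[2],v[3],v[0]])
def shot(n,save=None):
    s=sensors.sense(); c=capture(n)
    if n=="wrist":
        T=np.array(c["tool_from_camera"]); r=q(s["ee_rot"]).as_matrix()
        c["Rm"]=r@T[:3,:3]; c["e"]=r@T[:3,3]+s["eef_pos"]
    else:
        c["Rm"]=q(c["rotation"]).as_matrix(); c["e"]=np.array(c["eye"])
    if save: cv2.imwrite(f"pics/{save}.png",c["pixels"][:,:,::-1])
    return c
def ray(c,uv,z):
    uv=np.atleast_2d(np.asarray(uv,float))
    d=np.c_[(uv[:,0]-c["cx"])/c["fx"],(uv[:,1]-c["cy"])/c["fy"],np.ones(len(uv))]@c["Rm"].T
    return (c["e"]+d*((z-c["e"][2])/d[:,2])[:,None])[:,:2]
def blobs(c,mask,z,amin=60,roi=None):
    """outline blobs -> list of (world centre, long-axis yaw, sides, pixel)"""
    m=mask.astype(np.uint8)*255
    out=[]
    for k in cv2.findContours(m,cv2.RETR_EXTERNAL,cv2.CHAIN_APPROX_NONE)[0]:
        if cv2.contourArea(k)<amin: continue
        p=ray(c,k[:,0,:],z).astype(np.float32); (x,y),(w,h),a=cv2.minAreaRect(p)
        a=np.deg2rad(a)+(np.pi/2 if h>w else 0); a=(a+np.pi/2)%np.pi-np.pi/2
        out.append((np.round([x,y],1),round(a,3),np.round(sorted((w,h)),1),np.round(k[:,0].mean(0))))
    return out
def hsv(c): return [x.astype(int) for x in cv2.split(cv2.cvtColor(c["pixels"],cv2.COLOR_RGB2HSV))]
def tan(c): h,s,v=hsv(c); return (h>15)&(h<32)&(s>50)&(s<160)&(v>120)
def white(c): h,s,v=hsv(c); return (s<45)&(v>165)
def black(c): h,s,v=hsv(c); return (v<45)
def blue(c): h,s,v=hsv(c); return (h>100)&(h<130)&(s>120)
def pose():
    s=sensors.sense(); r=q(s["ee_rot"]).as_matrix()
    print("t",round(s["time_s"],2),"tcp",np.round(s["eef_pos"],1),"jaw yaw",round(np.arctan2(r[1,1],r[0,1]),3),"down",np.round(r[:,2],3),"F",np.round(s["force"],1),"w",round(s["grip_width"],3),"j6",round(s["joints"][5],2))
E
python3 - <<'E'
from h import *
c=shot("top")
for p in [(235,181),(338,180),(100,120)]:
    z=c["z_map"][p[1],p[0]]; d=np.array([(p[0]-c["cx"])/c["fx"],(p[1]-c["cy"])/c["fy"],1])*z
    print(p,c["e"]+c["Rm"]@d, c["pixels"][p[1],p[0]])
for p in [(325,205),(388,200),(274,168)]: print(p,c["pixels"][p[1],p[0]],[int(x[p[1],p[0]]) for x in hsv(c)])
for n,f,z in(("tan",tan,5),("white",white,8),("black",black,37),("blue",blue,10)):
    m=f(c); m[:, :160]=0; m[:,480:]=0; m[275:]=0; m[:110]=0
    for b in blobs(c,m,z): print(n,*b)
h,s,v=hsv(c); m=(s<60)&(v<165)&(v>90); m[:190]=0;m[235:]=0;m[:,300:375]&=True;m[:,:300]=0;m[:,375:]=0
for b in blobs(c,m,12): print("grey",*b)
pose()
E
```

```text
(235, 181) [595.99298238 327.72077434  -1.17988343] [ 56 112  79]
(338, 180) [605.12579189   4.79416335   3.07018949] [ 53 108  78]
(100, 120) [ 7.87631905e+02  7.71961965e+02 -2.24060381e-01] [ 52 109  75]
(325, 205) [134 132 132] [0, 4, 134]
(388, 200) [182 182 189] [120, 9, 189]
(274, 168) [132 144  95] [37, 87, 144]
tan [428.5 205.4] 0.112 [ 57.2 128.4] [271. 235.]
tan [446.6 327.1] 0.036 [ 57. 126.] [232. 229.]
tan [594.8 206. ] 0.011 [ 57.7 128.4] [274. 182.]
tan [594.2 327.6] 0.065 [ 59.4 128.7] [235. 181.]
white [379.9 -18. ] 0.007 [24.2 38.8] [345. 252.]
white [ 521.7 -154.8] -0.079 [ 48.2 127.9] [390. 207.]
white [787.3 468.3] 0.002 [67.7 78.2] [194. 121.]
black [382.1 -20.2] 0.315 [50.  61.6] [347. 251.]
black [ 410.8 -293.8] -1.105 [34.8 42.2] [439. 243.]
black [ 499.9 -306.1] -1.233 [34.8 44.1] [442. 214.]
black [ 587.  -330.5] -0.79 [33.9 45.4] [448. 186.]
black [ 705.6 -136.2] 1.181 [ 62.8 115.7] [383. 146.]
blue [ 504.9 -316.6] -0.115 [122.8 291.9] [442. 215.]
grey [502.1   7.3] 1.414 [ 82.6 150.6] [337. 212.]
t 0.15 tcp [ 218.3 -477.3  230.9] jaw yaw -1.142 down [-0.     0.001 -1.   ] F [-0.1  0.6 -0.5] w 1.0 j6 -0.22
```

>>> play_rows --pt "0.46 0.93 0.1 0 0 0.72 1" --pt "0.46 0.93 0.1 0 0 0.72 1" --pt "0.46 0.93 0.1 0 0 0.72 1" --pt "0.46 0.93 0.1 0 0 0.72 1" --pt "0.46 0.93 0.1 0 0 0.72 1" --pt "0.46 0.93 0.1 0 0 0.72 1" --pt "0.46 0.93 0.1 0 0 0.72 1" --pt "0.46 0.93 0.1 0 0 0.72 1"

```text
time_s: 0.82
eef_pos: [365.7, -178.1, 263.5]
ee_rot: [0.0, 0.869, 0.495, 0.0]
force: [0.8, -0.7, -0.0]
grip_width: 1.003
```

>>> play_rows --pt "0.46 0.93 0 0 0 0.72 1" --pt "0.46 0.93 0 0 0 0.72 1" --pt "0.46 0.93 0 0 0 0.72 1" --pt "0.46 0.93 0 0 0 0.72 1" --pt "0.46 0.93 0 0 0 0.72 1" --pt "0 0 0 0 0 0 1" --pt "0 0 0 0 0 0 1"

```text
time_s: 1.4
eef_pos: [457.5, 7.6, 262.9]
ee_rot: [-0.0, 0.761, 0.649, -0.0]
force: [-0.0, -0.4, -0.7]
grip_width: 1.0
```

```bash
python3 - <<'E'
from h import *
pose(); c=shot("wrist","w1"); np.savez("w1.npz",**c); print(c["e"],c["Rm"][:,2],c["fx"])
E
```

```text
t 1.4 tcp [457.5   7.6 262.9] jaw yaw -0.158 down [-0.001  0.    -1.   ] F [-0.  -0.4 -0.7] w 1.0 j6 -0.08
[470.36411668  90.31675192 405.68457121] [-0.05241248 -0.3228156  -0.94500954] 281.01242215293274
```

View pics/w1.png

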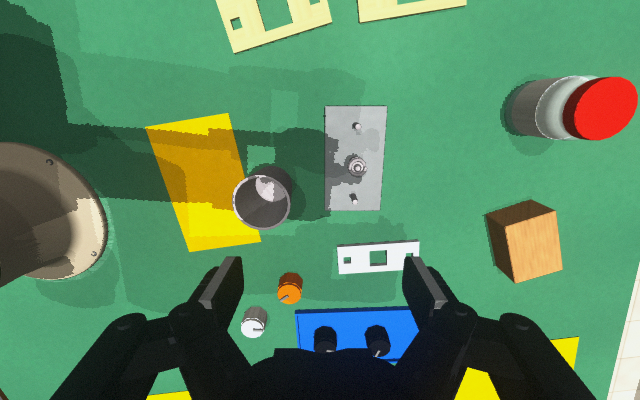

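The wrist view shows the binder at (355,158), with pins near (357,127) and (352,198), the stud top at (359,167), the white bar at (378,257), and the cup close by at (262,197). I'll refine the binder pose from this view.

```bash
python3 - <<'E'
from h import *
c=dict(np.load("w1.npz"))
h,s,v=hsv(c); m=(s<40)&(v>60)&(v<200); m2=np.zeros_like(m); m2[95:220,310:395]=m[95:220,310:395]
for b in blobs(c,m2,12,500): print("grey",*b)
for b in blobs(c,white(c),8,500): print("white",*b)
im=c["pixels"][95:220,310:400,::-1]; cv2.imwrite("pics/b1.png",cv2.resize(im,None,fx=4.8,fy=4.8,interpolation=cv2.INTER_CUBIC))
E
```

```text
grey [501.6   7. ] 1.413 [ 82.2 147.9] [355. 156.]
white [ 940.2 -397.9] -1.376 [ 59.4 330.6] [630. 338.]
white [ 520.8 -155.9] -0.081 [ 50.3 130.4] [378. 256.]
white [501.9   6.2] 1.413 [ 82.8 149.4] [356. 159.]
white [788.   33.5] 1.412 [45.6 79. ] [564. 100.]
```

View pics/b1.png

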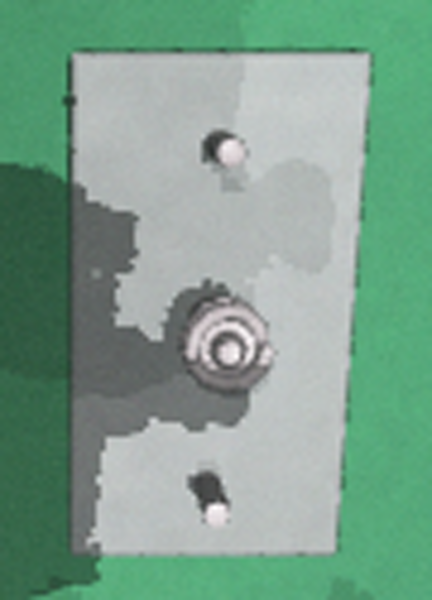

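```bash
python3 - <<'E'
from h import *
c=dict(np.load("w1.npz"))
p=ray(c,[(358.1,126.7),(355.2,202.1)],43); print(p,p.mean(0),np.arctan2(*(p[0]-p[1])[::-1]),ray(c,[(357.5,167.9)],57))
E
```

```text
[[509.58963214  56.00736094]
 [494.00311005 -42.83974676]] [501.7963711    6.58380709] 1.4144009087194664 [[501.44612123   7.31188547]]
```

Binder centre (501.7, 6.9), pin axis yaw 1.414. I'm moving to hover over the nearest board, and will look again there.

>>> play_rows --pt "-0.056 0.38 -0.31 0 0 -0.954 1" --pt "-0.056 0.38 -0.31 0 0 -0.954 1" --pt "-0.056 0.38 -0.31 0 0 -0.954 1" --pt "-0.056 0.38 -0.31 0 0 -0.954 1" --pt "-0.056 0.38 -0.31 0 0 -0.954 1" --pt "-0.056 0.38 -0.31 0 0 -0.954 1" --pt "-0.056 0.38 -0.31 0 0 -0.954 1" --pt "-0.056 0.38 -0.31 0 0 -0.954 1"

```text
time_s: 2.12
eef_pos: [439.3, 126.6, 163.6]
ee_rot: [0.0, 0.955, 0.296, 0.0]
force: [0.1, 0.0, 0.4]
grip_width: 1.001
```

>>> play_rows --pt "-0.056 0.38 -0.31 0 0 -0.954 1" --pt "-0.056 0.38 -0.31 0 0 -0.954 1" --pt "-0.056 0.38 -0.31 0 0 -0.954 1" --pt "-0.056 0.38 -0.31 0 0 -0.954 1" --pt "-0.056 0.38 -0.31 0 0 -0.954 1" --pt "0 0 0 0 0 0 1" --pt "0 0 0 0 0 0 1"

```text
time_s: 2.7
eef_pos: [428.3, 202.4, 101.9]
ee_rot: [0.0, 0.998, 0.056, -0.001]
force: [0.8, -0.2, -0.2]
grip_width: 1.001
```

```bash
python3 - <<'E'
from h import *
pose(); c=shot("wrist","w2"); np.savez("w2.npz",**c)
for b in blobs(c,tan(c),5,800): print("tan",*b)
E
```

```text
t 2.7 tcp [428.3 202.4 101.9] jaw yaw -1.459 down [-0.001 -0.    -1.   ] F [ 0.8 -0.2 -0.2] w 1.001 j6 1.65
tan [428.4 205.7] 0.112 [ 59.9 129.2] [318. 193.]
tan [445.9 327.3] 0.035 [ 60.1 129.4] [180. 159.]
tan [558.5 206.7] 1.557 [56.5 59.4] [336.  39.]
tan [550.1 323. ] -1.495 [41.8 60.1] [180.  30.]
```

View pics/w2.png

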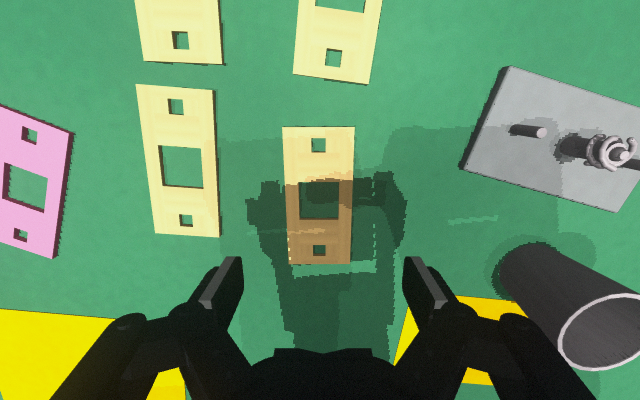

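The close view confirms the chosen board: tan at (318,193), measured (428.4, 205.7), yaw 0.112, matching the top camera. I'm descending with partly closed jaws and will measure the fingertip height from depth.

>>> play_rows --pt "0 0.08 -0.5 0 0 0 0.64" --pt "0 0 -0.5 0 0 0 0.64" --pt "0 0 -0.5 0 0 0 0.64" --pt "0 0 -0.5 0 0 0 0.64" --pt "0 0 0 0 0 0 0.64" --pt "0 0 0 0 0 0 0.64" --squeeze 25

```text
time_s: 3.25
eef_pos: [428.7, 205.8, 22.6]
ee_rot: [0.0, 0.998, 0.055, -0.0]
force: [-0.1, -0.4, 1.0]
grip_width: 0.823
```

```bash
cat >> h.py <<'E'
def cloud(c):
    z=c["z_map"]; v,u=np.nonzero(z>0); d=z[v,u]
    return (np.c_[(u-c["cx"])/c["fx"]*d,(v-c["cy"])/c["fy"]*d,d]@c["Rm"].T+c["e"]),u,v
E
python3 - <<'E'
from h import *
pose(); s=sensors.sense(); c=shot("wrist","w3"); P,u,v=cloud(c)
r=q(s["ee_rot"]).as_matrix(); L=(P-s["eef_pos"])@r
px=c["pixels"][v,u].max(1)
print("near pad range",P[:,2].min())
for sg in(1,-1):
    m=(abs(L[:,0])<11)&(sg*L[:,1]>20)&(sg*L[:,1]<60)&(px<120)&(P[:,2]>8)
    print(sg,m.sum(),L[m].min(0),L[m].max(0))
E
```

```text
t 3.25 tcp [428.7 205.8  22.6] jaw yaw -1.461 down [-0. -0. -1.] F [-0.1 -0.4  1. ] w 0.823 j6 1.66
near pad range -3.0494588892340744
1 6299 [-10.99016138  27.96759939 -90.50377993] [10.99958627 59.99549872 -8.02915415]
-1 6384 [-10.99977355 -59.9997022  -90.53850644] [ 10.9990059  -27.27278735  -7.45146275]
```

>>> play_rows --pt "0 0 -0.33 0 0 0 0.64" --pt "0 0 -0.33 0 0 0 0.64" --pt "0 0 0 0 0 0 0.64" --pt "0 0 0 0 0 0 0.2" --pt "0 0 0 0 0 0 0.2" --pt "0 0 0 0 0 0 0.2" --pt "0 0 0 0 0 0 0.2" --squeeze 25

```text
time_s: 3.88
eef_pos: [429.1, 206.8, -2.9]
ee_rot: [-0.0, 0.998, 0.055, 0.001]
force: [-1.6, -1.8, 6.9]
grip_width: 0.689
```

>>> play_rows --pt "0 0 0.5 0 0 0 0.2" --pt "0 0 0.9 0 0 0 0.2" --pt "0 0 0.9 0 0 0 0.2" --pt "0.14 -0.385 0 0 0 0.957 0.2" --pt "0.14 -0.385 0 0 0 0.957 0.2" --pt "0.14 -0.385 0 0 0 0.957 0.2" --pt "0.14 -0.385 0 0 0 0.957 0.2" --pt "0.14 -0.385 0 0 0 0.957 0.2"

```text
time_s: 4.55
eef_pos: [456.7, 129.0, 88.5]
ee_rot: [0.0, 0.953, 0.303, 0.001]
force: [-0.8, -0.5, -0.4]
grip_width: 0.689
```

>>> play_rows --pt "0.14 -0.385 0 0 0 0.957 0.2" --pt "0.14 -0.385 0 0 0 0.957 0.2" --pt "0.14 -0.385 0 0 0 0.957 0.2" --pt "0.14 -0.385 0 0 0 0.957 0.2" --pt "0.14 -0.385 0 0 0 0.957 0.2" --pt "0.14 -0.385 0 0 0 0.957 0.2" --pt "0.14 -0.385 0 0 0 0.957 0.2" --pt "0.14 -0.385 0 0 0 0.957 0.2"

```text
time_s: 5.22
eef_pos: [501.5, 5.7, 88.5]
ee_rot: [0.0, 0.759, 0.651, 0.0]
force: [0.3, -0.4, -0.7]
grip_width: 0.688
```

>>> play_rows --pt "0 0 0 0 0 0 0.2" --pt "0 0 0 0 0 0 0.2" --pt "0 0 0 0 0 0 0.2"

```text
time_s: 5.47
eef_pos: [500.8, 7.1, 88.0]
ee_rot: [-0.0, 0.761, 0.648, 0.0]
force: [-0.1, 0.3, -0.9]
grip_width: 0.684
```

```bash
cat >> h.py <<'E'
def held(c,off):
    """board in the hand: plane at tcp z + off; returns offset from tcp"""
    s=sensors.sense(); z=s["eef_pos"][2]+off
    m=tan(c) if True else None
    for b in blobs(c,m,z,1500): print("held?",*b,"minus tcp",np.round(b[0]-s["eef_pos"][:2],1))
E
python3 - <<'E'
from h import *
pose(); c=shot("wrist","w4"); held(c,8)
P,u,v=cloud(c); m=tan(c)[v,u]&(P[:,2]>40); print(np.median(P[m,2]),m.sum(),P[m].min(0),P[m].max(0))
E
```

```text
t 5.47 tcp [500.8   7.1  88. ] jaw yaw -0.16 down [ 0.  0. -1.] F [-0.1  0.3 -0.9] w 0.684 j6 -0.06
held? [669.9 -90.1] -1.378 [31.8 74.9] [612. 354.] minus tcp [169.1 -97.4]
held? [500.6   8.1] 1.413 [ 60.2 128. ] [323. 242.] minus tcp [-0.2  0.8]
95.84342331712853 22229 [ 343.84878317 -201.38933248   48.08283242] [753.84242281  75.26931245  98.31906053]
```

View pics/w4.png

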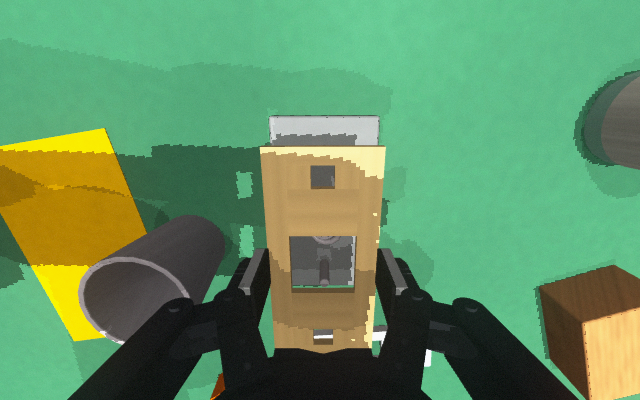

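The board is held flat and square over the binder, 1 mm off (323,242). I'll correct that and lower it onto the pin tips.

>>> play_rows --pt "0.03 -0.03 -0.5 0 0 0 0.2" --pt "0 0 -0.5 0 0 0 0.2" --pt "0 0 -0.1 0 0 0 0.2" --pt "0 0 -0.1 0 0 0 0.2" --pt "0 0 -0.1 0 0 0 0.2" --pt "0 0 -0.1 0 0 0 0.2" --pt "0 0 0 0 0 0 0.2" --pt "0 0 0 0 0 0 0.2"

```text
time_s: 6.18
eef_pos: [502.3, 5.5, 32.0]
ee_rot: [0.0, 0.761, 0.649, 0.0]
force: [-0.3, 1.8, -1.3]
grip_width: 0.684
```

>>> play_rows --pt "0 0 -0.25 0 0 0 0.2" --pt "0 0 -0.25 0 0 0 0.2" --pt "0 0 0 0 0 0 0.2" --pt "0 0 0 0 0 0 0.64" --pt "0 0 0 0 0 0 0.64" --pt "0 0 0.3 0 0 0 0.64" --pt "0 0 0.9 0 0 0 0.64" --pt "0 0 0.95 0 0 0 0.64"

```text
time_s: 6.85
eef_pos: [501.2, 5.3, 97.9]
ee_rot: [-0.001, 0.761, 0.649, -0.001]
force: [0.6, -0.6, 1.2]
grip_width: 0.819
```

>>> play_rows --pt "-0.1 0.573 0 0 0 -0.94 0.64" --pt "-0.1 0.573 0 0 0 -0.94 0.64" --pt "-0.1 0.573 0 0 0 -0.94 0.64" --pt "-0.1 0.573 0 0 0 -0.94 0.64" --pt "-0.1 0.573 0 0 0 -0.94 0.64" --pt "-0.1 0.573 0 0 0 -0.94 0.64" --pt "-0.1 0.573 0 0 0 -0.94 0.64"

```text
time_s: 7.43
eef_pos: [474.1, 166.6, 98.0]
ee_rot: [0.0, 0.936, 0.352, 0.0]
force: [1.3, -0.0, 0.7]
grip_width: 0.818
```

>>> play_rows --pt "-0.1 0.573 0 0 0 -0.94 0.64" --pt "-0.1 0.573 0 0 0 -0.94 0.64" --pt "-0.1 0.573 0 0 0 -0.94 0.64" --pt "-0.1 0.573 0 0 0 -0.94 0.64" --pt "-0.1 0.573 0 0 0 -0.94 0.64" --pt "-0.1 0.573 0 0 0 -0.94 0.64" --pt "-0.1 0.573 0 0 0 -0.94 0.64" --pt "0 0 0 0 0 0 0.64"

```text
time_s: 8.1
eef_pos: [445.5, 329.0, 98.0]
ee_rot: [-0.0, 1.0, 0.016, 0.0]
force: [-0.7, 0.8, 0.3]
grip_width: 0.818
```

```bash
python3 - <<'E'
from h import *
pose(); c=shot("wrist","w5")
for b in blobs(c,tan(c),5,800): print("tan",*b)
c=shot("top","t5"); m=tan(c); m[:,:160]=0
for b in blobs(c,m,5,100): print("top tan",*b)
m=black(c); m[:,:410]=0
for b in blobs(c,m,37,60): print("top blk",*b)
E
```

```text
t 8.1 tcp [445.5 329.   98. ] jaw yaw -1.538 down [ 0.001  0.001 -1.   ] F [-0.7  0.8  0.3] w 0.818 j6 1.96
tan [445.7 327.2] 0.035 [ 60.  129.5] [324. 195.]
tan [567.3 206.7] -0.01 [60.2 73.9] [491.  51.]
tan [565.  324.2] 0.075 [59.3 70.8] [334.  50.]
top tan [61.6  3.1] -1.52 [ 96.1 219.4] [339. 363.]
top tan [ 55.4 362.8] -1.558 [179.3 272.9] [212. 373.]
top tan [442.7 533.8] 0.234 [ 25.4 161.5] [164. 229.]
top tan [502.8   5.2] 1.409 [ 60.9 132.6] [338. 212.]
top tan [348.5 428.9] 0.076 [170.4 470.7] [194. 256.]
top tan [595.  205.8] -0.001 [ 57.4 128.7] [274. 182.]
top tan [594.4 328.1] 0.055 [ 59.6 128.7] [235. 181.]
top blk [  17.4 -536.1] -1.558 [ 59.2 257.1] [530. 391.]
top blk [ 410.8 -293.8] -1.105 [34.8 42.2] [439. 243.]
top blk [ 499.9 -306.1] -1.233 [34.8 44.1] [442. 214.]
top blk [ 291.6 -822.1] -0.141 [105.7 620.9] [628. 300.]
top blk [ 587.7 -329.9] -0.807 [36.  45.3] [448. 185.]
```

>>> play_rows --pt "0 -0.045 -0.8 0 0 0 0.64" --pt "0 0 -0.8 0 0 0 0.64" --pt "0 0 -0.6 0 0 0 0.64" --pt "0 0 -0.3 0 0 0 0.64" --pt "0 0 0 0 0 0 0.64" --pt "0 0 0 0 0 0 0.2" --pt "0 0 0 0 0 0 0.2" --pt "0 0 0 0 0 0 0.2"

```text
time_s: 8.87
eef_pos: [447.2, 324.6, -0.8]
ee_rot: [-0.0, 1.0, 0.018, 0.001]
force: [0.6, -0.5, 0.0]
grip_width: 0.681
```

>>> play_rows --pt "0 0 0 0 0 0 0.2" --pt "0 0 0.5 0 0 0 0.2" --pt "0 0 0.9 0 0 0 0.2" --pt "0 0 0.9 0 0 0 0.2"

```text
time_s: 9.2
eef_pos: [445.7, 324.2, 90.8]
ee_rot: [0.0, 1.0, 0.018, -0.001]
force: [0.1, 0.4, -0.6]
grip_width: 0.682
```

>>> play_rows --pt "0.1 -0.572 0 0 0 0.94 0.2" --pt "0.1 -0.572 0 0 0 0.94 0.2" --pt "0.1 -0.572 0 0 0 0.94 0.2" --pt "0.1 -0.572 0 0 0 0.94 0.2" --pt "0.1 -0.572 0 0 0 0.94 0.2" --pt "0.1 -0.572 0 0 0 0.94 0.2" --pt "0.1 -0.572 0 0 0 0.94 0.2"

```text
time_s: 9.78
eef_pos: [474.5, 163.2, 90.4]
ee_rot: [0.0, 0.934, 0.357, 0.001]
force: [0.4, 1.1, 0.1]
grip_width: 0.68
```

>>> play_rows --pt "0.1 -0.572 0 0 0 0.94 0.2" --pt "0.1 -0.572 0 0 0 0.94 0.2" --pt "0.1 -0.572 0 0 0 0.94 0.2" --pt "0.1 -0.572 0 0 0 0.94 0.2" --pt "0.1 -0.572 0 0 0 0.94 0.2" --pt "0.1 -0.572 0 0 0 0.94 0.2" --pt "0.1 -0.572 0 0 0 0.94 0.2" --pt "0 0 0 0 0 0 0.2"

```text
time_s: 10.45
eef_pos: [503.2, 0.9, 90.4]
ee_rot: [0.001, 0.76, 0.65, 0.0]
force: [-0.7, -0.4, -0.0]
grip_width: 0.68
```

>>> play_rows --pt "0 0 0 0 0 0 0.2" --pt "0 0 0 0 0 0 0.2"

```text
time_s: 10.62
eef_pos: [502.1, 4.6, 89.9]
ee_rot: [0.0, 0.761, 0.649, 0.0]
force: [-0.1, -0.6, -0.4]
grip_width: 0.68
```

```bash
cat >> h.py <<'E'
def inhand(name,f=tan,off=8):
    pose(); s=sensors.sense(); c=shot("wrist",name); P,u,v=cloud(c); z0=s["eef_pos"][2]
    zm=np.zeros(c["z_map"].shape,bool); k=(P[:,2]>z0-2)&(P[:,2]<z0+18); zm[v[k],u[k]]=True
    m=f(c)&zm
    print("median z-tcp",np.median(P[m[v,u],2])-z0)
    for b in blobs(c,m,z0+off,1500): print("held",*b,"to go to binder",np.round([501.7-b[0][0],6.9-b[0][1]],1))
    return c
E
python3 -c "
from h import *
inhand('w6')"
```

```text
t 10.62 tcp [502.1   4.6  89.9] jaw yaw -0.159 down [ 0.  0. -1.] F [-0.1 -0.6 -0.4] w 0.68 j6 -0.07
median z-tcp 6.4033851474330845
held [501.8   5.9] 1.409 [ 59.2 128.5] [323. 241.] to go to binder [-0.1  1. ]
```

>>> play_rows --pt "0 0.02 -0.5 0 0 0 0.2" --pt "0 0 -0.5 0 0 0 0.2" --pt "0 0 -0.12 0 0 0 0.2" --pt "0 0 -0.12 0 0 0 0.2" --pt "0 0 -0.12 0 0 0 0.2" --pt "0 0 -0.12 0 0 0 0.2" --pt "0 0 0 0 0 0 0.2" --pt "0 0 0 0 0 0 0.2"

```text
time_s: 11.33
eef_pos: [502.3, 5.1, 30.7]
ee_rot: [-0.0, 0.761, 0.649, 0.0]
force: [0.2, 2.7, -2.0]
grip_width: 0.682
```

>>> play_rows --pt "0 0 -0.15 0 0 0 0.2" --pt "0 0 -0.15 0 0 0 0.2" --pt "0 0 0 0 0 0 0.2" --pt "0 0 0 0 0 0 0.64" --pt "0 0 0 0 0 0 0.64" --pt "0 0 0.3 0 0 0 0.64" --pt "0 0 0.85 0 0 0 0.64" --pt "0 0 0.85 0 0 0 0.64"

```text
time_s: 12.0
eef_pos: [501.4, 4.8, 98.8]
ee_rot: [-0.001, 0.761, 0.649, -0.001]
force: [1.3, -0.3, 0.3]
grip_width: 0.822
```

>>> play_rows --pt "0.166 0.359 0 0 0 -0.967 0.64" --pt "0.166 0.359 0 0 0 -0.967 0.64" --pt "0.166 0.359 0 0 0 -0.967 0.64" --pt "0.166 0.359 0 0 0 -0.967 0.64" --pt "0.166 0.359 0 0 0 -0.967 0.64" --pt "0.166 0.359 0 0 0 -0.967 0.64" --pt "0.166 0.359 0 0 0 -0.967 0.64"

```text
time_s: 12.58
eef_pos: [549.0, 105.8, 98.6]
ee_rot: [0.0, 0.94, 0.343, -0.0]
force: [-0.4, -0.4, -0.1]
grip_width: 0.823
```

>>> play_rows --pt "0.166 0.359 0 0 0 -0.967 0.64" --pt "0.166 0.359 0 0 0 -0.967 0.64" --pt "0.166 0.359 0 0 0 -0.967 0.64" --pt "0.166 0.359 0 0 0 -0.967 0.64" --pt "0.166 0.359 0 0 0 -0.967 0.64" --pt "0.166 0.359 0 0 0 -0.967 0.64" --pt "0.166 0.359 0 0 0 -0.967 0.64" --pt "0 0 0 0 0 0 0.64"

```text
time_s: 13.25
eef_pos: [595.7, 207.7, 98.4]
ee_rot: [-0.0, 1.0, -0.004, 0.0]
force: [0.4, 0.1, 0.2]
grip_width: 0.818
```

```bash
python3 - <<'E'
from h import *
pose(); c=shot("wrist","w7")
for b in blobs(c,tan(c),5,800): print("tan",*b)
c=shot("top","t7"); m=tan(c); m[:,:160]=0; m[240:]=0
for b in blobs(c,m,5,100): print("top tan",*b)
E
```

```text
t 13.25 tcp [595.7 207.7  98.4] jaw yaw -1.578 down [ 0.001  0.    -1.   ] F [0.4 0.1 0.2] w 0.818 j6 1.73
tan [487.8 -10.5] 1.411 [ 65.2 140.1] [541. 299.]
tan [595.3 206. ] -0.015 [ 59.8 129.3] [324. 196.]
tan [594.2 326.2] 0.075 [ 60.2 129.8] [187. 197.]
top tan [504.4   4.7] 1.413 [ 62.3 133.5] [338. 212.]
top tan [689.1 357.2] 0.062 [ 25.2 165.4] [227. 152.]
top tan [756. 281.] -1.398 [ 41.5 121.5] [252. 132.]
top tan [603.4 256.4] 0.017 [157.1 376.2] [259. 177.]
```

>>> play_rows --pt "0 -0.03 -0.8 0 0 0 0.64" --pt "0 0 -0.8 0 0 0 0.64" --pt "0 0 -0.6 0 0 0 0.64" --pt "0 0 -0.33 0 0 0 0.64" --pt "0 0 0 0 0 0 0.64" --pt "0 0 0 0 0 0 0.2" --pt "0 0 0 0 0 0 0.2" --pt "0 0 0 0 0 0 0.2"

```text
time_s: 14.02
eef_pos: [596.2, 204.7, -0.9]
ee_rot: [-0.0, 1.0, -0.002, 0.001]
force: [0.3, -1.1, -1.3]
grip_width: 0.685
```

>>> play_rows --pt "0 0 0 0 0 0 0.2" --pt "0 0 0.5 0 0 0 0.2" --pt "0 0 0.9 0 0 0 0.2" --pt "0 0 0.9 0 0 0 0.2"

```text
time_s: 14.35
eef_pos: [594.7, 204.6, 90.3]
ee_rot: [0.0, 1.0, -0.002, -0.001]
force: [0.5, 0.3, -0.8]
grip_width: 0.684
```

>>> play_rows --pt "-0.167 -0.357 0 0 0 0.967 0.2" --pt "-0.167 -0.357 0 0 0 0.967 0.2" --pt "-0.167 -0.357 0 0 0 0.967 0.2" --pt "-0.167 -0.357 0 0 0 0.967 0.2" --pt "-0.167 -0.357 0 0 0 0.967 0.2" --pt "-0.167 -0.357 0 0 0 0.967 0.2" --pt "-0.167 -0.357 0 0 0 0.967 0.2"

```text
time_s: 14.93
eef_pos: [548.3, 104.1, 90.1]
ee_rot: [0.0, 0.938, 0.347, 0.001]
force: [-0.5, 0.5, -0.5]
grip_width: 0.68
```

>>> play_rows --pt "-0.167 -0.357 0 0 0 0.967 0.2" --pt "-0.167 -0.357 0 0 0 0.967 0.2" --pt "-0.167 -0.357 0 0 0 0.967 0.2" --pt "-0.167 -0.357 0 0 0 0.967 0.2" --pt "-0.167 -0.357 0 0 0 0.967 0.2" --pt "-0.167 -0.357 0 0 0 0.967 0.2" --pt "-0.167 -0.357 0 0 0 0.967 0.2" --pt "0 0 0 0 0 0 0.2"

```text
time_s: 15.6
eef_pos: [501.2, 3.1, 90.0]
ee_rot: [0.0, 0.76, 0.65, 0.0]
force: [-0.2, 0.2, 0.3]
grip_width: 0.687
```

>>> play_rows --pt "0 0 0 0 0 0 0.2" --pt "0 0 0 0 0 0 0.2" --pt "0 0 0 0 0 0 0.2"

```text
time_s: 15.85
eef_pos: [502.0, 5.4, 89.5]
ee_rot: [0.0, 0.761, 0.649, 0.0]
force: [-0.9, 0.4, -0.6]
grip_width: 0.683
```

```bash
python3 -c "
from h import *
inhand('w8')"
```

```text
t 15.85 tcp [502.    5.4  89.5] jaw yaw -0.159 down [ 0.001 -0.    -1.   ] F [-0.9  0.4 -0.6] w 0.683 j6 -0.06
median z-tcp 6.895425751994679
held [501.8   7.1] 1.4 [ 59.4 129.3] [322. 241.] to go to binder [-0.1 -0.2]
```

>>> play_rows --pt "0 0 -0.5 0 0 0.1 0.2" --pt "0 0 -0.5 0 0 0 0.2" --pt "0 0 -0.12 0 0 0 0.2" --pt "0 0 -0.12 0 0 0 0.2" --pt "0 0 -0.12 0 0 0 0.2" --pt "0 0 -0.12 0 0 0 0.2" --pt "0 0 0 0 0 0 0.2" --pt "0 0 0 0 0 0 0.2"

```text
time_s: 16.57
eef_pos: [501.9, 4.8, 30.4]
ee_rot: [0.0, 0.757, 0.653, 0.0]
force: [0.4, -0.4, 0.0]
grip_width: 0.684
```

>>> play_rows --pt "0 0 -0.15 0 0 0 0.2" --pt "0 0 0 0 0 0 0.2" --pt "0 0 0 0 0 0 0.64" --pt "0 0 0 0 0 0 0.64" --pt "0 0 0.3 0 0 0 0.64" --pt "0 0 0.8 0 0 0 0.64" --pt "0 0 0.75 0 0 0 0.64"

```text
time_s: 17.15
eef_pos: [501.2, 4.9, 98.8]
ee_rot: [-0.001, 0.757, 0.653, -0.001]
force: [0.4, -0.5, 0.3]
grip_width: 0.819
```

>>> play_rows --pt "0.165 0.574 0 0 0 -0.922 0.64" --pt "0.165 0.574 0 0 0 -0.922 0.64" --pt "0.165 0.574 0 0 0 -0.922 0.64" --pt "0.165 0.574 0 0 0 -0.922 0.64" --pt "0.165 0.574 0 0 0 -0.922 0.64" --pt "0.165 0.574 0 0 0 -0.922 0.64" --pt "0.165 0.574 0 0 0 -0.922 0.64"

```text
time_s: 17.73
eef_pos: [548.1, 166.7, 98.3]
ee_rot: [0.0, 0.932, 0.363, 0.0]
force: [0.5, -0.6, -0.0]
grip_width: 0.823
```

>>> play_rows --pt "0.165 0.574 0 0 0 -0.922 0.64" --pt "0.165 0.574 0 0 0 -0.922 0.64" --pt "0.165 0.574 0 0 0 -0.922 0.64" --pt "0.165 0.574 0 0 0 -0.922 0.64" --pt "0.165 0.574 0 0 0 -0.922 0.64" --pt "0.165 0.574 0 0 0 -0.922 0.64" --pt "0.165 0.574 0 0 0 -0.922 0.64" --pt "0 0 0 0 0 0 0.64"

```text
time_s: 18.4
eef_pos: [594.1, 329.8, 97.9]
ee_rot: [-0.001, 0.999, 0.035, 0.0]
force: [-0.6, -0.2, -0.3]
grip_width: 0.815
```

```bash
python3 - <<'E'
from h import *
pose(); c=shot("wrist","w9")
for b in blobs(c,tan(c),5,800): print("tan",*b)
E
```

```text
t 18.4 tcp [594.1 329.8  97.9] jaw yaw -1.501 down [ 0.001  0.001 -1.   ] F [-0.6 -0.2 -0.3] w 0.815 j6 1.84
tan [488.8   6.4] 1.413 [66.4 72.8] [617. 322.]
tan [594.5 326.2] 0.074 [ 60.  129.5] [325. 197.]
```

>>> play_rows --pt "0 -0.045 -0.8 0 0 0 0.64" --pt "0 0 -0.8 0 0 0 0.64" --pt "0 0 -0.6 0 0 0 0.64" --pt "0 0 -0.32 0 0 0 0.64" --pt "0 0 0 0 0 0 0.64" --pt "0 0 0 0 0 0 0.2" --pt "0 0 0 0 0 0 0.2" --pt "0 0 0 0 0 0 0.2"

```text
time_s: 19.12
eef_pos: [595.1, 324.6, -0.7]
ee_rot: [-0.0, 0.999, 0.036, 0.001]
force: [-0.5, -0.1, -0.9]
grip_width: 0.682
```

>>> play_rows --pt "0 0 0 0 0 0 0.2" --pt "0 0 0.5 0 0 0 0.2" --pt "0 0 0.9 0 0 0 0.2" --pt "0 0 0.9 0 0 0 0.2"

```text
time_s: 19.45
eef_pos: [593.5, 324.3, 90.2]
ee_rot: [0.0, 0.999, 0.036, -0.001]
force: [0.0, 0.5, -0.2]
grip_width: 0.682
```

>>> play_rows --pt "-0.165 -0.568 0 0 0 0.916 0.2" --pt "-0.165 -0.568 0 0 0 0.916 0.2" --pt "-0.165 -0.568 0 0 0 0.916 0.2" --pt "-0.165 -0.568 0 0 0 0.916 0.2" --pt "-0.165 -0.568 0 0 0 0.916 0.2" --pt "-0.165 -0.568 0 0 0 0.916 0.2" --pt "-0.165 -0.568 0 0 0 0.916 0.2"

```text
time_s: 20.03
eef_pos: [547.7, 164.4, 90.1]
ee_rot: [0.0, 0.931, 0.365, 0.001]
force: [0.9, -0.5, 0.2]
grip_width: 0.683
```

>>> play_rows --pt "-0.165 -0.568 0 0 0 0.916 0.2" --pt "-0.165 -0.568 0 0 0 0.916 0.2" --pt "-0.165 -0.568 0 0 0 0.916 0.2" --pt "-0.165 -0.568 0 0 0 0.916 0.2" --pt "-0.165 -0.568 0 0 0 0.916 0.2" --pt "-0.165 -0.568 0 0 0 0.916 0.2" --pt "-0.165 -0.568 0 0 0 0.916 0.2" --pt "0 0 0 0 0 0 0.2"

```text
time_s: 20.7
eef_pos: [501.3, 3.4, 90.0]
ee_rot: [0.001, 0.759, 0.651, 0.0]
force: [-0.3, 0.6, 0.9]
grip_width: 0.68
```

>>> play_rows --pt "0 0 0 0 0 0 0.2" --pt "0 0 0 0 0 0 0.2" --pt "0 0 0 0 0 0 0.2"

```text
time_s: 20.95
eef_pos: [502.0, 7.1, 89.6]
ee_rot: [0.0, 0.76, 0.65, 0.0]
force: [0.2, -0.2, -0.7]
grip_width: 0.677
```

```bash
python3 -c "
from h import *
inhand('w10')"
```

```text
t 20.95 tcp [502.    7.1  89.6] jaw yaw -0.156 down [ 0.001 -0.    -1.   ] F [ 0.2 -0.2 -0.7] w 0.677 j6 -0.06
median z-tcp 6.762808432761389
held [501.7   8.8] 1.411 [ 59.3 129.3] [323. 241.] to go to binder [ 0.  -1.9]
```

>>> play_rows --pt "0 -0.045 -0.5 0 0 0 0.2" --pt "0 0 -0.5 0 0 0 0.2" --pt "0 0 -0.12 0 0 0 0.2" --pt "0 0 -0.12 0 0 0 0.2" --pt "0 0 -0.12 0 0 0 0.2" --pt "0 0 -0.12 0 0 0 0.2" --pt "0 0 0 0 0 0 0.2" --pt "0 0 0 0 0 0 0.2"

```text
time_s: 21.67
eef_pos: [501.9, 4.6, 30.3]
ee_rot: [0.0, 0.76, 0.65, 0.0]
force: [-0.6, 0.7, 0.2]
grip_width: 0.683
```

>>> play_rows --pt "0 0 0 0 0 0 0.64" --pt "0 0 0 0 0 0 0.64" --pt "0 0 0.3 0 0 0 0.64" --pt "0 0 0.7 0 0 0 0.64" --pt "0 0 0.72 0 0 0 0.64"

```text
time_s: 22.08
eef_pos: [501.1, 4.6, 99.4]
ee_rot: [-0.001, 0.76, 0.65, -0.001]
force: [1.1, -0.3, 0.1]
grip_width: 0.82
```

>>> play_rows --pt "0.032 -0.269 0 0 0 -0.952 0.64" --pt "0.032 -0.269 0 0 0 -0.952 0.64" --pt "0.032 -0.269 0 0 0 -0.952 0.64" --pt "0.032 -0.269 0 0 0 -0.952 0.64" --pt "0.032 -0.269 0 0 0 -0.952 0.64" --pt "0.032 -0.269 0 0 0 -0.952 0.64" --pt "0.032 -0.269 0 0 0 -0.952 0.64" --pt "0.032 -0.269 0 0 0 -0.952 0.64"

```text
time_s: 22.75
eef_pos: [512.1, -82.1, 99.2]
ee_rot: [0.0, 0.954, 0.301, 0.0]
force: [-0.2, 0.6, -0.9]
grip_width: 0.823
```

>>> play_rows --pt "0.032 -0.269 0 0 0 -0.952 0.64" --pt "0.032 -0.269 0 0 0 -0.952 0.64" --pt "0.032 -0.269 0 0 0 -0.952 0.64" --pt "0.032 -0.269 0 0 0 -0.952 0.64" --pt "0.032 -0.269 0 0 0 -0.952 0.64" --pt "0.032 -0.269 0 0 0 -0.952 0.64" --pt "0.032 -0.269 0 0 0 -0.952 0.64" --pt "0 0 0 0 0 0 0.64"

```text
time_s: 23.42
eef_pos: [521.1, -158.4, 99.2]
ee_rot: [0.0, 0.999, -0.043, 0.0]
force: [-0.1, 1.1, 0.5]
grip_width: 0.818
```

```bash
python3 - <<'E'
from h import *
pose(); c=shot("wrist","w11")
for b in blobs(c,tan(c),32,800): print("tan",*b)
for b in blobs(c,white(c),8,800): print("white",*b)
c=shot("side","s11"); cv2.imwrite("pics/s11c.png",cv2.resize(c["pixels"][190:290,250:380,::-1],None,fx=5,fy=5,interpolation=cv2.INTER_CUBIC))
E
```

```text
t 23.42 tcp [ 521.1 -158.4   99.2] jaw yaw -1.656 down [ 0.001 -0.001 -1.   ] F [-0.1  1.1  0.5] w 0.818 j6 1.15
tan [502.3   5. ] 1.408 [ 61.1 130.2] [125. 250.]
white [500.6  10.2] 1.407 [ 83.2 150.5] [159. 217.]
white [ 520.8 -155.4] -0.081 [ 50.1 130. ] [318. 196.]
```

View pics/s11c.png

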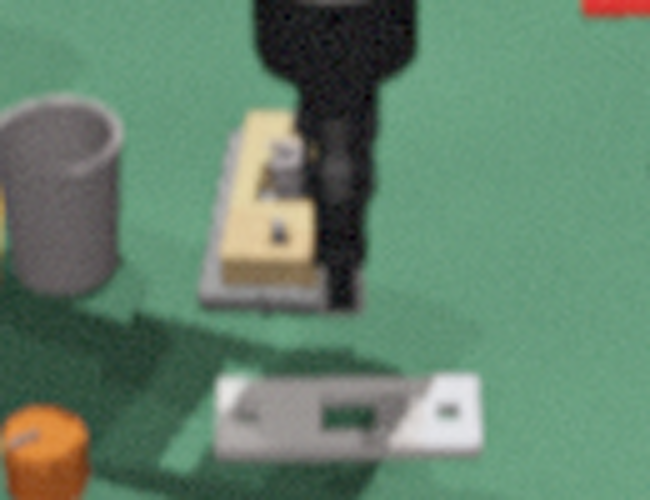

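The crop shows four boards stacked flat over both pins at (270,200). Next is the bar, at (520.8, -155.4).

>>> play_rows --pt "0 0.04 -0.8 0 0 0 0.64" --pt "0 0 -0.8 0 0 0 0.64" --pt "0 0 -0.6 0 0 0 0.64" --pt "0 0 -0.31 0 0 0 0.64" --pt "0 0 0 0 0 0 0.64" --pt "0 0 0 0 0 0 -0.1" --pt "0 0 0 0 0 0 -0.1" --pt "0 0 0 0 0 0 -0.1" --squeeze 40

```text
time_s: 24.18
eef_pos: [521.6, -155.3, -0.0]
ee_rot: [0.001, 0.999, -0.04, 0.001]
force: [0.9, 0.7, 1.2]
grip_width: 0.566
```

>>> play_rows --pt "0 0 0 0 0 0 -0.1" --pt "0 0 0 0 0 0 -0.1" --pt "0 0 0.5 0 0 0 -0.1" --pt "0 0 0.9 0 0 0 -0.1" --pt "0 0 0.9 0 0 0 -0.1"

```text
time_s: 24.6
eef_pos: [520.2, -154.9, 91.4]
ee_rot: [-0.0, 0.999, -0.04, -0.001]
force: [1.1, -0.6, -1.2]
grip_width: 0.569
```

>>> play_rows --pt "-0.032 0.269 0 0 0 0.952 -0.1" --pt "-0.032 0.269 0 0 0 0.952 -0.1" --pt "-0.032 0.269 0 0 0 0.952 -0.1" --pt "-0.032 0.269 0 0 0 0.952 -0.1" --pt "-0.032 0.269 0 0 0 0.952 -0.1" --pt "-0.032 0.269 0 0 0 0.952 -0.1" --pt "-0.032 0.269 0 0 0 0.952 -0.1" --pt "-0.032 0.269 0 0 0 0.952 -0.1"

```text
time_s: 25.27
eef_pos: [510.6, -68.7, 90.9]
ee_rot: [0.0, 0.936, 0.353, 0.0]
force: [-0.7, 0.0, -0.9]
grip_width: 0.566
```

>>> play_rows --pt "-0.032 0.269 0 0 0 0.952 -0.1" --pt "-0.032 0.269 0 0 0 0.952 -0.1" --pt "-0.032 0.269 0 0 0 0.952 -0.1" --pt "-0.032 0.269 0 0 0 0.952 -0.1" --pt "-0.032 0.269 0 0 0 0.952 -0.1" --pt "-0.032 0.269 0 0 0 0.952 -0.1" --pt "-0.032 0.269 0 0 0 0.952 -0.1" --pt "0 0 0 0 0 0 -0.1"

```text
time_s: 25.93
eef_pos: [501.4, 7.5, 90.8]
ee_rot: [0.0, 0.758, 0.652, 0.0]
force: [0.5, 0.6, -1.1]
grip_width: 0.563
```

>>> play_rows --pt "0 0 0 0 0 0 -0.1" --pt "0 0 0 0 0 0 -0.1" --pt "0 0 0 0 0 0 -0.1"

```text
time_s: 26.18
eef_pos: [501.8, 5.6, 90.6]
ee_rot: [0.0, 0.761, 0.649, 0.0]
force: [0.6, 0.1, -1.3]
grip_width: 0.566
```

```bash
python3 -c "
from h import *
def w(c):
    h,s,v=hsv(c); return (s<50)&(v>70)
inhand('w12',w,10)"
```

```text
t 26.18 tcp [501.8   5.6  90.6] jaw yaw -0.159 down [ 0. -0. -1.] F [ 0.6  0.1 -1.3] w 0.566 j6 -0.06
median z-tcp 8.20123947446804
held [501.7   8.1] 1.411 [ 49.3 126.6] [323. 242.] to go to binder [ 0.  -1.2]
```

View pics/w12.png

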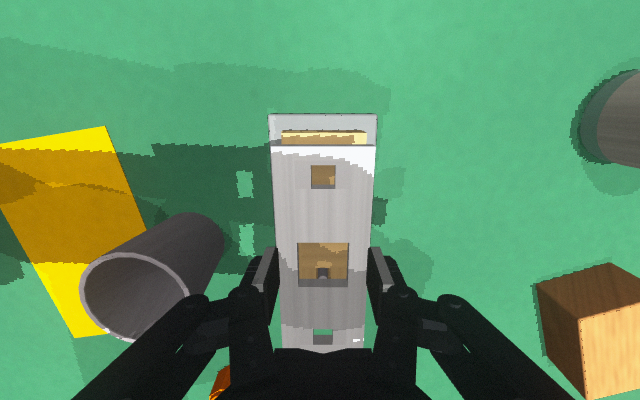

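The bar is held square over the binder (323,242). Lowering it.

>>> play_rows --pt "0 -0.01 -0.5 0 0 0 -0.1" --pt "0 0 -0.3 0 0 0 -0.1" --pt "0 0 -0.1 0 0 0 -0.1" --pt "0 0 -0.1 0 0 0 -0.1" --pt "0 0 -0.1 0 0 0 -0.1" --pt "0 0 -0.1 0 0 0 -0.1" --pt "0 0 -0.1 0 0 0 -0.1" --pt "0 0 0 0 0 0 -0.1"

```text
time_s: 26.9
eef_pos: [501.5, 5.8, 38.0]
ee_rot: [-0.0, 0.76, 0.65, -0.0]
force: [-1.1, -0.3, -1.3]
grip_width: 0.565
```

>>> play_rows --pt "0 0 -0.1 0 0 0 -0.1" --pt "0 0 0 0 0 0 -0.1" --pt "0 0 0 0 0 0 0.5" --pt "0 0 0 0 0 0 0.5" --pt "0 0 0.3 0 0 0 0.5" --pt "0 0 0.9 0 0 0 0.5" --pt "0 0 0.9 0 0 0 0.5" --pt "0 0 0.9 0 0 0 0.5"

```text
time_s: 27.57
eef_pos: [501.4, 5.8, 156.2]
ee_rot: [-0.0, 0.76, 0.65, -0.0]
force: [0.4, 0.3, -0.6]
grip_width: 0.747
```

>>> play_rows --pt "0.01 -0.95 0 0 0 0.05 0.5" --pt "0.01 -0.95 0 0 0 0.05 0.5" --pt "0.01 -0.95 0 0 0 0.05 0.5" --pt "0.01 -0.95 0 0 0 0.05 0.5" --pt "0.01 -0.95 0 0 0 0.05 0.5" --pt "0.01 -0.95 0 0 0 0.05 0.5" --pt "0.01 -0.95 0 0 0 0.05 0.5" --pt "0.01 -0.95 0 0 0 0.05 0.5"

```text
time_s: 28.23
eef_pos: [504.6, -300.2, 154.8]
ee_rot: [0.0, 0.746, 0.666, 0.0]
force: [1.0, 0.5, 0.1]
grip_width: 0.748
```

>>> play_rows --pt "0 0 0 0 0 0 0.5" --pt "0 0 0 0 0 0 0.5" --pt "0 0 0 0 0 0 0.5"

```text
time_s: 28.48
eef_pos: [504.8, -297.7, 154.5]
ee_rot: [-0.0, 0.746, 0.666, 0.0]
force: [-0.1, 0.7, -0.0]
grip_width: 0.751
```

```bash
python3 - <<'E'
from h import *
pose(); c=shot("wrist","w13"); np.savez("w13.npz",**c)
P,u,v=cloud(c); bl=black(c)
k=(P[:,2]>30)&(P[:,2]<44)&(P[:,1]<-230)&(P[:,1]>-400); zm=np.zeros(bl.shape,np.uint8); zm[v[k],u[k]]=255
zm=cv2.morphologyEx(zm,cv2.MORPH_OPEN,np.ones((3,3)))
for b in blobs(c,zm>0,37,200): print("knobtop",*b)
for b in blobs(c,blue(c),10,800): print("blue",*b)
t=shot("top","t13"); P,u,v=cloud(t); px=t["pixels"][v,u]
k=(abs(P[:,0]-502)<60)&(abs(P[:,1]-7)<70)&(P[:,2]>20)
for b in blobs(t,white(t),40,100): print("top white",*b)
cv2.imwrite("pics/t13c.png",np.hstack([cv2.resize(t["pixels"][160:270,290:400,::-1],(400,400),interpolation=cv2.INTER_CUBIC),cv2.resize(c["pixels"][100:350,200:450,::-1],(400,400))]))
E
```

```text
t 28.48 tcp [ 504.8 -297.7  154.5] jaw yaw -0.114 down [-0.  0. -1.] F [-0.1  0.7 -0. ] w 0.751 j6 -0.62
knobtop [ 590.5 -335. ] -0.8 [37.5 40.4] [412. 220.]
knobtop [ 503.3 -310.5] 1.457 [37.7 39. ] [323. 207.]
knobtop [ 413.2 -298.7] 0.464 [37.5 39.8] [231. 205.]
knobtop [ 301.9 -244.5] -0.001 [29.4 38.6] [101. 162.]
blue [ 503.6 -326. ] -0.114 [140.3 290.6] [327. 203.]
top white [12.2 95.3] 0.807 [ 31.8 118.8] [302. 383.]
top white [ 14.  641.1] 0.3 [103.8 104.3] [112. 375.]
top white [ 127.  -499.5] -1.571 [75.3 95. ] [517. 346.]
top white [ 98.6 709. ] -1.305 [ 84.3 185.6] [ 91. 350.]
top white [ 164.3 -162.1] 0.879 [ 35.6 160.9] [397. 331.]
top white [296.   -6.3] 0.807 [ 47.2 215.4] [343. 281.]
top white [502.2   5.9] 1.414 [ 48.6 128.6] [338. 211.]
top white [ 604.  -868.6] -1.549 [ 47.1 104.3] [622. 182.]
top white [613.9 912.1] -1.549 [24.9 61.2] [ 38. 169.]
top white [562.7 748.9] 0.1 [ 30.2 315.7] [ 90. 187.]
top white [784.9 457.2] 0.008 [65.7 92.8] [194. 118.]
top white [ 774.8 -882.4] 0.004 [132.1 288.1] [620. 131.]
top white [1226.6 -908.5] -1.541 [ 30.5 200.7] [612.   3.]
top white [1063.8 -810.5] -0.141 [340.8 342.9] [598.  37.]
top white [1142.5 -128.8] -1.541 [152.  184.5] [383.  17.]
top white [ 1.1406e+03 -9.0000e-01] -0.004 [140.  145.9] [342.  20.]
top white [1046.   148.1] -1.406 [ 535.6 1878.2] [259.  50.]
top white [1127.6  999.7] -0.027 [105.  119.7] [36. 16.]
```

View pics/w13.png

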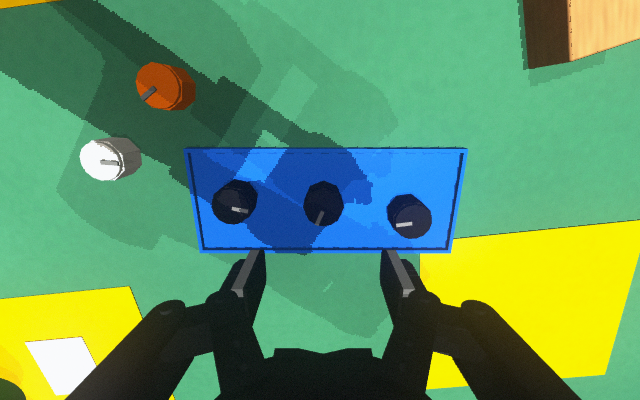

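The wrist view shows the three black knobs in the tray at (235,203), (323,204) and (409,216), each with a grey pointer. The orange cap is at (165,87) and the white one at (110,160), both outside. Next I'll measure the pointer directions.

```bash
cat >> h.py <<'E'
def knobs(c,ztop=37,centers=None,vmin=85):
    """pointer yaw per knob top centre (world)"""
    h,s,v=hsv(c); res=[]
    V,U=np.nonzero((s<60)&(v>vmin)); W=ray(c,np.c_[U,V],ztop)
    for k in centers:
        d=W-np.array(k); n=np.hypot(*d.T)<19
        if n.sum()<5: res.append((k,None,int(n.sum()))); continue
        m=d[n].mean(0); _,_,vt=np.linalg.svd(d[n]-m); a=vt[0] if vt[0]@m>0 else -vt[0]
        res.append((k,round(np.arctan2(a[1],a[0]),3),int(n.sum()),np.round(m,1)))
    return res
E
python3 - <<'E'
from h import *
c=dict(np.load("w13.npz"))
for vm in(70,90): 
    for r in knobs(c,37,[(590.5,-335),(503.3,-310.5),(413.2,-298.7)],vm): print(*r)
E
```

```text
(590.5, -335) -3.127 74 [-8.2 -3.2]
(503.3, -310.5) -2.089 47 [ -4.9 -10.5]
(413.2, -298.7) -0.309 68 [ 7.2 -5.1]
(590.5, -335) -3.127 74 [-8.2 -3.2]
(503.3, -310.5) None 0
(413.2, -298.7) -0.333 54 [ 7.  -5.1]
```

>>> play_rows --pt "-0.383 -0.01 -0.22 0 0 0.92 0.5" --pt "-0.383 -0.01 -0.22 0 0 0.92 0.5" --pt "-0.383 -0.01 -0.22 0 0 0.92 0.5" --pt "-0.383 -0.01 -0.22 0 0 0.92 0.5" --pt "-0.383 -0.01 -0.22 0 0 0.92 0.5" --pt "-0.383 -0.01 -0.22 0 0 0.92 0.5" --pt "0 0 0 0 0 0 0.5" --pt "0 0 0 0 0 0 0.5"

```text
time_s: 29.25
eef_pos: [413.2, -300.0, 102.1]
ee_rot: [0.0, 0.527, 0.85, 0.0]
force: [-0.1, -0.1, 0.1]
grip_width: 0.753
```

```bash
cat >> h.py <<'E'
def knobtop(name,near,zt=37,vmin=70):
    s=sensors.sense(); c=shot("wrist",name); P,u,v=cloud(c)
    k=(abs(P[:,2]-zt)<3.5)&(np.hypot(P[:,0]-near[0],P[:,1]-near[1])<35)
    zm=np.zeros(c["z_map"].shape,np.uint8); zm[v[k],u[k]]=255; zm=cv2.morphologyEx(zm,cv2.MORPH_OPEN,np.ones((5,5)))
    print("median z",np.median(P[k,2]))
    for b in blobs(c,zm>0,zt,200):
        print("knob",*b,"minus tcp",np.round(b[0]-s["eef_pos"][:2],1),*knobs(c,zt,[b[0]],vmin)[0][1:])
    return c
E
python3 - <<'E'
from h import *
pose(); c=knobtop("w14",(413,-300))
cv2.imwrite("pics/w14c.png",cv2.resize(c["pixels"][100:350,195:445,::-1],(500,500)))
E
```

```text
t 29.25 tcp [ 413.2 -300.   102.1] jaw yaw 0.462 down [ 0. -0. -1.] F [-0.1 -0.1  0.1] w 0.753 j6 -1.32
median z 37.21614541293428
knob [ 411.1 -299.3] -1.109 [36.  36.7] [322. 213.] minus tcp [-2.1  0.7] -0.329 81 [10.1 -4.5]
```

View pics/w14c.png

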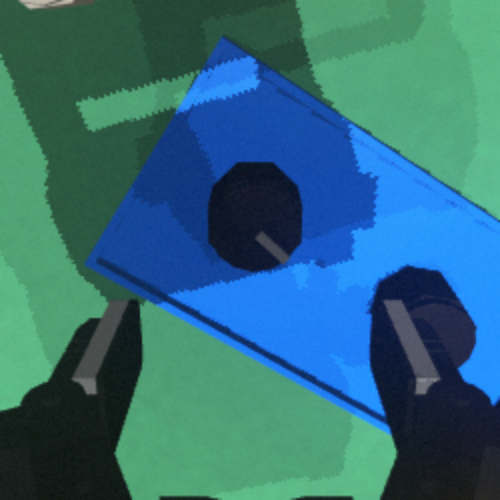

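The crop shows the black octagonal knob centred at (255,215), pointer to the lower right, yaw -0.33, and the jaws square to its flats. Grasping it.

>>> play_rows --pt "0 -0.01 -0.8 0 0 0 0.5" --pt "0 0 -0.8 0 0 0 0.5" --pt "0 0 -0.5 0 0 0 0.5" --pt "0 0 -0.2 0 0 0 0.5" --pt "0 0 0 0 0 0 0.5" --pt "0 0 0 0 0 0 -0.5" --pt "0 0 0 0 0 0 -0.5" --pt "0 0 0 0 0 0 -0.5" --squeeze 35

```text
time_s: 29.97
eef_pos: [413.9, -301.8, 11.4]
ee_rot: [0.002, 0.526, 0.851, -0.0]
force: [1.3, 0.4, 4.7]
grip_width: 0.436
```

>>> play_rows --pt "0 0 0 0 0 0 -0.5" --pt "0 0 0 0 0 0 -0.5" --pt "0 0 0 0 0 0 -0.5"

```text
time_s: 30.22
eef_pos: [413.9, -301.8, 11.4]
ee_rot: [0.002, 0.526, 0.851, -0.0]
force: [0.6, 1.8, 7.1]
grip_width: 0.438
```

>>> play_rows --pt "0 0 0.6 0 0 0 -0.5" --pt "0 0 0.85 0 0 0 -0.5" --pt "0 0 0.85 0 0 0 -0.5" --pt "0.22 0.772 0 0 0 0.97 -0.5" --pt "0.22 0.772 0 0 0 0.97 -0.5" --pt "0.22 0.772 0 0 0 0.97 -0.5" --pt "0.22 0.772 0 0 0 0.97 -0.5" --pt "0.22 0.772 0 0 0 0.97 -0.5"

```text
time_s: 30.88
eef_pos: [457.4, -145.3, 102.7]
ee_rot: [0.001, 0.293, 0.956, -0.0]
force: [0.5, -0.2, 0.5]
grip_width: 0.435
```

>>> play_rows --pt "0.22 0.772 0 0 0 0.97 -0.5" --pt "0.22 0.772 0 0 0 0.97 -0.5" --pt "0.22 0.772 0 0 0 0.97 -0.5" --pt "0.22 0.772 0 0 0 0.97 -0.5" --pt "0.22 0.772 0 0 0 0.97 -0.5" --pt "0 0 0 0 0 0 -0.5" --pt "0 0 0 0 0 0 -0.5" --pt "0 0 0 0 0 0 -0.5"

```text
time_s: 31.55
eef_pos: [501.0, 7.4, 102.2]
ee_rot: [0.0, 0.046, 0.999, -0.0]
force: [-1.0, 0.2, -0.6]
grip_width: 0.429
```

```bash
python3 - <<'E'
from h import *
pose(); c=knobtop("w15",(501,7),sensors.sense()["eef_pos"][2]+26)
P,u,v=cloud(c)
k=(np.hypot(P[:,0]-501,P[:,1]-7)<16)&(P[:,2]>70); print(np.percentile(P[k,2],[5,50,95]))
E
```

```text
t 31.55 tcp [501.    7.4 102.2] jaw yaw 1.479 down [ 0.001 -0.    -1.   ] F [-1.   0.2 -0.6] w 0.429 j6 -1.7
median z 127.98882016611394
knob [497.    7.7] 1.007 [38.2 38.7] [330. 275.] minus tcp [-4.   0.3] 0.692 193 [9.6 5.5]
[127.34401304 178.16287555 191.20324265]
```

The knob sits 4 mm off the TCP along the pads, so I'll correct the TCP for that and set it to the entry yaw.

>>> play_rows --pt "0.11 -0.02 -0.4 0 0 -0.7 -0.5" --pt "0 0 -0.3 0 0 -0.7 -0.5" --pt "0 0 -0.2 0 0 0 -0.5" --pt "0 0 -0.05 0 0 0 -0.5" --pt "0 0 0 0 0 0 -0.5" --pt "0 0 0 0 0 0 -0.5" --pt "0 0 0 0 0 0 -0.5"

```text
time_s: 32.18
eef_pos: [505.7, 6.7, 64.4]
ee_rot: [0.001, 0.118, 0.993, -0.0]
force: [1.1, -0.5, -0.9]
grip_width: 0.437
```

>>> play_rows --pt "0 0 -0.05 0 0 0 -0.5" --pt "0 0 0 0 0 0 -0.5" --pt "0 0 0 0 0 0 -0.5"

```text
time_s: 32.43
eef_pos: [505.4, 7.0, 61.8]
ee_rot: [0.0, 0.118, 0.993, -0.0]
force: [-0.9, -0.7, 0.5]
grip_width: 0.436
```

>>> play_rows --pt "0 0 -0.05 0 0 0 -0.5" --pt "0 0 0 0 0 0 -0.5" --pt "0 0 0 0 0 0 -0.5"

```text
time_s: 32.68
eef_pos: [505.3, 7.0, 59.6]
ee_rot: [-0.0, 0.119, 0.993, 0.0]
force: [-0.3, -0.0, -0.9]
grip_width: 0.438
```

```bash
python3 - <<'E'
from h import *
pose(); c=knobtop("w16",(501,7),sensors.sense()["eef_pos"][2]+26)
E
```

```text
t 32.68 tcp [505.3   7.   59.6] jaw yaw 1.333 down [-0.  0. -1.] F [-0.3 -0.  -0.9] w 0.438 j6 -1.55
median z 85.38004605038525
knob [501.4   6.8] 0.253 [38.4 38.8] [317. 276.] minus tcp [-3.9 -0.2] 0.553 195 [10.2  5. ]
```

>>> play_rows --pt "0 0 -0.04 0 0 0 -0.5" --pt "0 0 0 0 0 0 -0.5" --pt "0 0 0 0 0 0 -0.5"

```text
time_s: 32.98
eef_pos: [505.3, 7.0, 58.0]
ee_rot: [-0.0, 0.119, 0.993, -0.0]
force: [0.4, -0.2, -1.0]
grip_width: 0.434
```

>>> play_rows --pt "0 0 -0.04 0 0 0 -0.5" --pt "0 0 0 0 0 0 -0.5" --pt "0 0 0 0 0 0 -0.5"

```text
time_s: 33.23
eef_pos: [505.3, 7.0, 56.4]
ee_rot: [-0.0, 0.119, 0.993, 0.0]
force: [0.4, -0.5, -1.1]
grip_width: 0.434
```

>>> play_rows --pt "0 0 -0.03 0 0 0 -0.5" --pt "0 0 0 0 0 0 -0.5" --pt "0 0 0 0 0 0 -0.5"

```text
time_s: 33.48
eef_pos: [505.5, 6.9, 55.5]
ee_rot: [0.0, 0.119, 0.993, -0.0]
force: [-0.8, 0.4, 3.1]
grip_width: 0.439
```

The knob dropped to 8.7 mm below the stud top, deeper than any wrong knob can go, so it is the right one. I'll release, regrip it centred and screw it down.

>>> play_rows --pt "0 0 0 0 0 0 0.2" --pt "0 0 0 0 0 0 0.2" --pt "-0.1 0 0 0 0 0 0.2" --pt "0 0 0 0 0 0 0.2" --pt "0 0 0 0 0 0 -0.5" --pt "0 0 0 0 0 0 -0.5" --pt "0 0 0 0 0 0 -0.5"

```text
time_s: 34.07
eef_pos: [501.5, 7.0, 55.4]
ee_rot: [0.0, 0.119, 0.993, 0.0]
force: [-0.3, 0.2, 1.4]
grip_width: 0.434
```

```bash
python3 - <<'E'
from h import *
pose(); c=knobtop("w17",(501,7),sensors.sense()["eef_pos"][2]+26)
E
```

```text
t 34.07 tcp [501.5   7.   55.4] jaw yaw 1.333 down [ 0.  0. -1.] F [-0.3  0.2  1.4] w 0.434 j6 -1.55
median z 81.34855376261619
knob [501.6   6.2] 1.333 [37.2 38.4] [323. 285.] minus tcp [ 0.1 -0.8] 0.539 183 [10.8  4.3]
```

>>> play_rows --pt "0 0 -0.0084 0 0 -0.9 -0.5" --pt "0 0 -0.0084 0 0 -1 -0.5" --pt "0 0 -0.0084 0 0 -1 -0.5" --pt "0 0 -0.0084 0 0 -1 -0.5" --pt "0 0 -0.0084 0 0 -1 -0.5" --pt "0 0 -0.0084 0 0 -1 -0.5" --pt "0 0 -0.0084 0 0 -1 -0.5" --pt "0 0 0 0 0 0 -0.5"

```text
time_s: 34.78
eef_pos: [501.6, 7.0, 53.1]
ee_rot: [0.0, 0.464, 0.886, 0.0]
force: [-0.3, 1.4, 1.8]
grip_width: 0.438
```

```bash
python3 - <<'E'
from h import *
pose(); c=knobtop("w18",(501,7),sensors.sense()["eef_pos"][2]+26); print(sensors.sense()["wrist_torque"])
E
```

```text
t 34.78 tcp [501.6   7.   53.1] jaw yaw 0.607 down [ 0.001  0.    -1.   ] F [-0.3  1.4  1.8] w 0.438 j6 -0.83
median z 79.03858897105815
knob [501.4   5.8] -1.492 [37.2 37.8] [324. 285.] minus tcp [-0.2 -1.2] 0.456 201 [ 9.5 -5.2]
[ 0.23526804 -0.00891506 -0.01081237]
```

>>> play_rows --pt "0 0 -0.0084 0 0 -1 -0.5" --pt "0 0 -0.0084 0 0 -1 -0.5" --pt "0 0 -0.0084 0 0 -1 -0.5" --pt "0 0 -0.0084 0 0 -1 -0.5" --pt "0 0 -0.0084 0 0 -1 -0.5" --pt "0 0 -0.0084 0 0 -1 -0.5" --pt "0 0 -0.0084 0 0 -1 -0.5" --pt "0 0 -0.0084 0 0 -1 -0.5"

```text
time_s: 35.5
eef_pos: [501.6, 6.7, 50.6]
ee_rot: [0.0, 0.783, 0.622, 0.0]
force: [0.1, -0.5, 2.9]
grip_width: 0.437
```

>>> play_rows --pt "0 0 -0.0084 0 0 -1 -0.5" --pt "0 0 -0.0084 0 0 -1 -0.5" --pt "0 0 -0.0084 0 0 -1 -0.5" --pt "0 0 -0.0084 0 0 -1 -0.5" --pt "0 0 -0.0084 0 0 -1 -0.5" --pt "0 0 0 0 0 0 -0.5"

```text
time_s: 36.0
eef_pos: [501.5, 6.9, 48.7]
ee_rot: [0.0, 0.917, 0.398, 0.0]
force: [-0.6, 1.5, 3.8]
grip_width: 0.436
```

```bash
python3 - <<'E'
from h import *
pose(); c=knobtop("w19",(501,7),sensors.sense()["eef_pos"][2]+26); print(sensors.sense()["wrist_torque"])
E
```

```text
t 36.0 tcp [501.5   6.9  48.7] jaw yaw -0.751 down [ 0.  0. -1.] F [-0.6  1.5  3.8] w 0.436 j6 0.53
median z 74.7106878992418
knob [500.5   5.7] 0.322 [37.4 37.9] [322. 286.] minus tcp [-1.  -1.2] -1.416 154 [ -1.4 -12.4]
[ 0.21628291 -0.01408689 -0.03569491]
```

>>> play_rows --pt "0 0 -0.0084 0 0 -1 -0.5" --pt "0 0 -0.0084 0 0 -1 -0.5" --pt "0 0 -0.0084 0 0 -1 -0.5" --pt "0 0 0 0 0 0 -0.5"

```text
time_s: 36.38
eef_pos: [501.4, 7.0, 47.7]
ee_rot: [0.0, 0.968, 0.25, 0.0]
force: [0.2, 1.1, 5.3]
grip_width: 0.437
```

```bash
python3 - <<'E'
from h import *
pose(); print(sensors.sense()["wrist_torque"])
E
```

```text
t 36.38 tcp [501.4   7.   47.7] jaw yaw -1.065 down [ 0. -0. -1.] F [0.2 1.1 5.3] w 0.437 j6 0.84
[ 0.20813251  0.18258642 -0.08760375]
```

>>> play_rows --pt "0 0 -0.0084 0 0 -1 -0.5" --pt "0 0 -0.0084 0 0 -1 -0.5" --pt "0 0 0 0 0 0 -0.5"

```text
time_s: 36.63
eef_pos: [501.8, 6.7, 47.5]
ee_rot: [0.0, 0.989, 0.148, 0.0]
force: [-0.8, -0.5, 8.5]
grip_width: 0.438
```

```bash
python3 - <<'E'
from h import *
pose(); c=knobtop("w20",(501,7),sensors.sense()["eef_pos"][2]+26); print(sensors.sense()["wrist_torque"])
E
```

```text
t 36.63 tcp [501.8   6.7  47.5] jaw yaw -1.274 down [ 0.001 -0.001 -1.   ] F [-0.8 -0.5  8.5] w 0.438 j6 1.05
median z 73.47430952259181
knob [500.5   6. ] -1.275 [37.2 38.2] [322. 285.] minus tcp [-1.3 -0.7] -1.812 50 [-6.3 -9.5]
[-0.0186586   0.31013817 -0.02415096]
```

>>> play_rows --pt "0 0 0 0 0 -1 -0.5" --pt "0 0 0 0 0 -0.5 -0.5" --pt "0 0 0 0 0 0 -0.5" --pt "0 0 0 0 0 0 -0.5"

```text
time_s: 37.02
eef_pos: [502.0, 6.6, 47.5]
ee_rot: [0.0, 0.997, 0.072, 0.001]
force: [0.9, -1.2, 7.3]
grip_width: 0.434
```

```bash
python3 - <<'E'
from h import *
pose(); c=knobtop("w21",(501,7),sensors.sense()["eef_pos"][2]+26); print(sensors.sense()["wrist_torque"])
E
```

```text
t 37.02 tcp [502.    6.6  47.5] jaw yaw -1.426 down [ 0.002 -0.001 -1.   ] F [ 0.9 -1.2  7.3] w 0.434 j6 1.21
median z 73.50704784935735
knob [500.7   6.1] -1.427 [37.1 38.1] [323. 285.] minus tcp [-1.3 -0.5] -2.114 43 [-7.9 -7.9]
[-0.26096662  0.13786519 -0.00847996]
```

>>> play_rows --pt "0 0 0 0 0 0 0.3" --pt "0 0 0 0 0 0 0.3" --pt "0 0 0.3 0 0 0 0.3" --pt "0 0 0.9 0 0 0 0.3" --pt "0 0 0.9 0 0 0 0.3" --pt "0 0 0.9 0 0 0 0.3" --pt "0 0 0 0 0 0 0.3" --pt "0 0 0 0 0 0 0.3"

```text
time_s: 37.73
eef_pos: [501.9, 6.9, 168.1]
ee_rot: [0.0, 0.997, 0.071, 0.001]
force: [-0.6, 0.1, -0.9]
grip_width: 0.644
```

```bash
python3 - <<'E'
from h import *
pose(); c=knobtop("w22",(501.7,7),73.5)
P,u,v=cloud(c); px=c["pixels"][v,u]; 
for y in(35,-25,45): 
    d=np.hypot(P[:,0]-(501.7+.156*y),P[:,1]-(6.9+.988*y)); print("bar z",np.median(P[d<6,2]),"at",y)
for b in blobs(c,white(c),40,800): print("white",*b)
for b in blobs(c,tan(c),32,800): print("tan",*b)
t=shot("top")
m=black(t); m[:,:410]=0; m[:,480:]=0
for b in blobs(t,m,37,60): print("top blk",*b)
cv2.imwrite("pics/fin.png",c["pixels"][:,:,::-1])
E
```

```text
t 37.73 tcp [501.9   6.9 168.1] jaw yaw -1.429 down [ 0.003 -0.001 -1.   ] F [-0.6  0.1 -0.9] w 0.644 j6 1.21
median z 73.2517335444149
knob [501.1   6.2] 0.141 [35.3 36.1] [322. 204.] minus tcp [-0.8 -0.7] -1.813 78 [-7.4 -5.4]
bar z 213.4921135840898 at 35
bar z 190.35553813452339 at -25
bar z 221.25959797429405 at 45
white [509.3   7.4] 1.415 [ 74.  136.5] [324. 169.]
top blk [ 500.  -306.3] -1.233 [34.8 44.7] [442. 213.]
top blk [ 587.7 -329.8] -0.807 [35.9 45.3] [448. 185.]
```

View pics/fin.png

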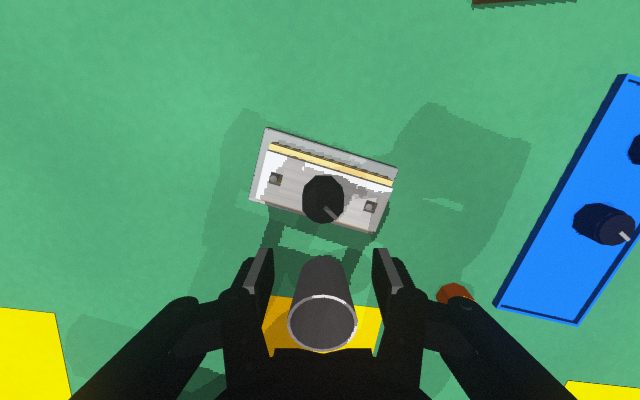

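The final view shows the knob seated on the bar at (323,198) with both pins showing through the bar holes. The other two knobs still stand in the tray, and the cup is undisturbed at (322,322). Handing in.

```bash
python3 -c "
from rig import order; print(order.finish_job())"
```

```text
the job is handed in; nothing more can be done
None
```

The job is handed in after about 38 s of robot time. All four tan boards are threaded over both pins, the clamp bar lies on top, and the right knob is screwed down onto the bar. No verdict was reported.

- **Knob:** the first one I tried, from the tray end nearest the robot, was the right one. It dropped to 8.7 mm below the stud top, which a wrong knob cannot do, and screwed down until its height stopped changing. Its underside is at about 40.2 mm, with the bar top nominally at 40 mm, and it is about 1 mm off the stud axis.
- **Boards and bar:** the close views show the stack flat, with both pins visible through the bar holes. The bar measured about 1 mm from the binder's centre and in line with it.
- **Everything else:** the two untried knobs stand where they were in the tray. The cup looked undisturbed in the last view. I did not re-measure the jar or the carton, but the arm did not go near them. The arm ended clear of everything.

Two checks were not conclusive. My final depth reading of the bar's height hit the gripper instead of the bar, so its flatness rests on the images and on where the knob seated. The wrist torque showed no clear tightening at the end, so the stop rests on the height no longer changing and about 8 N of vertical force.

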